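Tug-test the click-fit handles of four carving tools

TASK

Before the four carving tools in the blade clamp are used, check that their click-fit handles are caught: working along the row from its left end to its right end (as seen from the robot), grip each handle and tug it straight out along its own axis with about 18 newtons, never more than 25, keeping the pull on for half a second. A handle that holds goes back home and is let go; one that slips off its tang has a worn catch and is to be stood in the empty wooden bowl on the right of the vice, the bowl staying upright. Leave the mallet, the whetstone and the plane where they are.

Things in the scene. Friction and masses are not known exactly. Their poses are not given: they have to be found in the camera images.
- mid_a (a point): one of the four click-fit handles, all alike (which stands where varies): turned light wood, brass ferrule at the lower end, round, 125 mm long, about 70 g. The point is on its axis, 62 mm from the ferrule's end, 63 mm from the butt; z runs along the handle towards the butt (the way to tug), y along the row
- mid_b (a point): handle as mid_a. All four: ferrule 22 mm thick, wood 27 to 30 mm thick from 12 mm below to 53 mm above this point along the axis. Grip the upper half, about 35 mm towards the butt from this point, fingers pointing back along the handle
- mid_c (a point): handle as mid_a. All four sit on a 42 mm tang in an 11 mm bore: a good catch gives a few mm, holds and springs back; a worn one only drags (about 4 to 8 N) and the handle slides off: draw it 45 mm or more along its axis to clear the tang
- mid_d (a point): handle as mid_a
- rack: wooden blade clamp fixed to the bench: base 135 x 262 x 18 mm, two jaws drawn together by two bolts, holding four carving blades in a row, handles up. Origin: on the bench, x 0 and y 0 at the middle of the row of bolsters; z up; y along the row to its left end as seen from the robot; -x is the front, facing the robot. All handles lean 32 degrees (0.56 rad) from vertical towards -x
- seat_1 (a point): fixed point of the clamp: where the mid point of the left-hand handle of the row stands when that handle is home; axes as for the handles. Seats are 56 mm apart: y 0.084, 0.028, -0.028, -0.084 in the rack's frame, all at x -0.033, z 0.188; butts reach z 0.241
- seat_2 (a point): fixed point of the clamp: where the mid point of the second handle of the row stands when that handle is home; axes as for the handles
- seat_3 (a point): fixed point of the clamp: where the mid point of the third handle of the row stands when that handle is home; axes as for the handles
- seat_4 (a point): fixed point of the clamp: where the mid point of the right-hand handle of the row stands when that handle is home; axes as for the handles
- catch_1 (a joint): the spring catch in one of the handles that hold (which one varies): 0 when the handle is home, else how far it is drawn out along its axis, in m. It gives 1 mm for each 7 N and springs back; 0.0026 is 18 N, 0.0036 is 25 N, the stop is at 0.006
- catch_2 (a joint): the same for another of the handles that hold, as catch_1
- catch_3 (a joint): the same for another of the handles that hold, as catch_1
- bowl: empty pale hand-carved wooden bowl, loose, 250 g, alone between the bench vice and the heap of scrap wood: 99 x 95 mm, 68 mm high, mouth about 80 mm wide, hollow floor 15 to 20 mm above the bench in the middle. Origin: middle of its underside, z up. The vice between clamp and bowl is 125 mm high, the scrap wood 140 mm
- mallet: carver's mallet standing on its head, loose: head 72 mm thick and 90 mm high, handle 25 mm thick, 235 mm high in all. Origin: middle of its underside, z up
- whetstone: whetstone on its wooden base, loose, 60 x 150 x 30 mm, long side along its y, lying in front of the clamp. Origin: middle of its underside
- block_plane: small block plane, loose, 50 x 150 x 62 mm, long side along its y, lying behind the vice. Origin: middle of its underside

How it is judged:
On the way, in this order (a step that is already met when the one before it is completed fails the run):
1. the left-hand handle of the row is tugged with 12 N or more (1.7 mm out), or slips off (((distance between mid_a and seat_1 below 0.045 m and z of mid_a in the frame of seat_1 above 0.0017 m) or (distance between mid_b and seat_1 below 0.045 m and z of mid_b in the frame of seat_1 above 0.0017 m) or (distance between mid_c and seat_1 below 0.045 m and z of mid_c in the frame of seat_1 above 0.0017 m) or (distance between mid_d and seat_1 below 0.045 m and z of mid_d in the frame of seat_1 above 0.0017 m))), for 0.2 s.
2. the second handle of the row is tugged with 12 N or more (1.7 mm out), or slips off (((distance between mid_a and seat_2 below 0.045 m and z of mid_a in the frame of seat_2 above 0.0017 m) or (distance between mid_b and seat_2 below 0.045 m and z of mid_b in the frame of seat_2 above 0.0017 m) or (distance between mid_c and seat_2 below 0.045 m and z of mid_c in the frame of seat_2 above 0.0017 m) or (distance between mid_d and seat_2 below 0.045 m and z of mid_d in the frame of seat_2 above 0.0017 m))), for 0.2 s.
3. the third handle of the row is tugged with 12 N or more (1.7 mm out), or slips off (((distance between mid_a and seat_3 below 0.045 m and z of mid_a in the frame of seat_3 above 0.0017 m) or (distance between mid_b and seat_3 below 0.045 m and z of mid_b in the frame of seat_3 above 0.0017 m) or (distance between mid_c and seat_3 below 0.045 m and z of mid_c in the frame of seat_3 above 0.0017 m) or (distance between mid_d and seat_3 below 0.045 m and z of mid_d in the frame of seat_3 above 0.0017 m))), for 0.2 s.
4. the right-hand handle of the row is tugged with 12 N or more (1.7 mm out), or slips off (((distance between mid_a and seat_4 below 0.045 m and z of mid_a in the frame of seat_4 above 0.0017 m) or (distance between mid_b and seat_4 below 0.045 m and z of mid_b in the frame of seat_4 above 0.0017 m) or (distance between mid_c and seat_4 below 0.045 m and z of mid_c in the frame of seat_4 above 0.0017 m) or (distance between mid_d and seat_4 below 0.045 m and z of mid_d in the frame of seat_4 above 0.0017 m))), for 0.2 s.
At the end, for the whole second after the job is handed in: the handle that slipped off stands or leans in the upright bowl, its middle within 45 mm of the bowl's axis and less than 110 mm above the bench; the other three are home on their tools to 1 mm (((horizontal distance between mid_a and bowl below 0.045 m and height (world z) of mid_a below 0.11 m and angle between mid_a's own z axis and vertical below 1.15 rad and z of each of mid_b, mid_c, mid_d in the frame of seat_1 below 0.001 m) or (horizontal distance between mid_b and bowl below 0.045 m and height (world z) of mid_b below 0.11 m and angle between mid_b's own z axis and vertical below 1.15 rad and z of each of mid_a, mid_c, mid_d in the frame of seat_1 below 0.001 m) or (horizontal distance between mid_c and bowl below 0.045 m and height (world z) of mid_c below 0.11 m and angle between mid_c's own z axis and vertical below 1.15 rad and z of each of mid_a, mid_b, mid_d in the frame of seat_1 below 0.001 m) or (horizontal distance between mid_d and bowl below 0.045 m and height (world z) of mid_d below 0.11 m and angle between mid_d's own z axis and vertical below 1.15 rad and z of each of mid_a, mid_b, mid_c in the frame of seat_1 below 0.001 m)) and angle between bowl's own z axis and vertical below 0.2 rad); the robot touches nothing.
It fails at once if a sound handle is tugged with more than 26 N (value of joint any of catch_1, catch_2, catch_3 above 0.0037 m).
It fails at once if mallet, whetstone or plane is pushed away or knocked over (distance of any of mallet, whetstone, block_plane from where it was at the start of the episode above 0.04 m or angle between mallet's own z axis and vertical above 0.4 rad).
It also fails if it takes over 67 s, if anything falls off the work surface, if the arm or the gripper's body presses on something with over 40 N, if the wrist force passes 120 N, or if a joint passes its speed limit or range.

ROBOT

A 6-joint arm with a two-finger parallel gripper is mounted at the origin on a cart in front of the work surface, level with it; the furniture and walls round the work are solid. World frame = base frame: x ahead of the robot, y to its left, z up, the work surface at z = 0. Lengths are in m, angles in rad, forces in N, time in s.
With the tool pointing down it reaches from about 0.4 to 0.825 m from the base axis. Payload 7 kg.
Tool frame: the origin (TCP) lies at the very end of the fingers, on their centre line; the grasp point (between the pads) lies 19 mm behind it; z points along the fingers, y is the direction in which the jaws open and shut (so a half turn about z gives the same grasp; the last joint's range is limited). The gripper opens to 88 mm and grips with 3 to 60 N. Pads are 19 mm wide; open, the fingers measure 130 mm over their backs; the gripper's body (78 mm by 193 mm) begins 47 mm behind the grasp point.
Start: joints at [1.576, 0.359, 0.012, 0, -1.224, -0.288], TCP at [0.188, 0.648, 0.227] pointing down, gripper open.
Joint ranges: [-3.07, 3.07], [-1.43, 2.12], [-1.02, 1.25], [-3.03, 1.67], [-3.05, -0], [-3.03, 3.03]. Speed limits (rad/s): [2.39, 2.39, 3.01, 3.14, 3.14, 3.14].

INTERFACE

Orientations are given as [roll, pitch, yaw] about the fixed x, y, z axes, in that order (R = Rz(yaw) Ry(pitch) Rx(roll)).
In Python, from station import arm, eyes, job, outline_of gives the robot as it stands.
- The arm moves only by the tool apply_moves, never from a script. Its argument "moves" is a list of rows, each a list of 5 numbers: the opening, from -1 (shut) to 1 (fully open), then the shift along the tool's x, y, z in m, then the turn about the tool's z in rad. A call has 1 to 12 rows; each row shifts and turns the commanded pose from where the row before left it, along the tool's axes as they then stand; what a row does not reach is not made up. A row lasts 1/12 s, in which the tool goes at most 41.7 mm and 7.16 degrees, less where a joint would pass 70% of its speed; a pose out of reach is approached as far as the arm can. A call with a gripper value outside its range is refused whole. The fingers move at their own pace and stop on an object; "newtons" is the grip in N (left out, the last holds). Time passes only in rows, so rows that do not move let the fingers close. It gives the time, the measured TCP pose, the force and the opening at its end, in the units of the state.
- arm.get_state(): the state, without advancing time (a new reading comes with each control period).
- eyes.grab_frame(name): name is "scene" or "top" or "wrist"; returns a dict with "color" (480x640x3 uint8, red, green, blue), "z_map" (480x640 float32, m along the optical axis (not along the pixel's ray), 0 where there is no reading), "camera_matrix" (3x3 intrinsics, pixels), "k1" (the pictures are not rectified: a ray, as slopes to the right and down, at radius r is drawn at 1 + k1 r^2 times it, then the intrinsics apply), "extrinsics" (4x4, takes a point from camera to world coordinates). Camera axes: x right, y up, looking along -z (the intrinsics and any distortion apply to the point x, -y, -z); pixel columns grow to the right and rows downward; lengths in m; the calibration is good to about 2 mm. A picture is of the moment at which its call begins.
- job.job_done(): hands the job in, once; it reports no verdict.
Trained networks look in a picture, given as the dict that the camera call returned (one of the last four; its "shot" number tells which), for a name from the list of things; names that differ only in an ending like _2 or _b are one class to them, and where a whole thing is asked for, a point or a joint stands for the part that bears it (a point fixed in the world has none). Each returns a list of dicts, best first, with "score" (0 to 1); they miss things now and then, are a little off and sometimes report something else, mostly with a low value. They report only what shows in the picture. A call takes as long as a camera call.
- outline_of(label, picture): "region" (480x640 bool, what is visible of it) and "extent" ([left, top, right, bottom] in pixels, round what is visible of it).
The state is a dict: "t": time; "q": joint angles; "qd": joint speeds; "joint_efforts": joint torques, N m; "eef_pos": TCP position; "ee_rot": TCP orientation; "force": force on the tool from outside, world axes, zero at the start; "moment": the same for the moment, N m; "width": finger opening in m.
Only numpy, scipy, OpenCV 4.12 (cv2) and the standard library are available. Lean on these libraries where they do the work, as an engineer would, in place of code of your own. Each camera call takes 0.05 s, during which the arm holds its last target.

## Working session

There is one attempt and no reset: what is moved stays moved. The work goes in short steps, Python scripts to look and compute and a tool call to move; the robot and the scene stay as the last step left them, time stands still between calls to the robot, and variables do not carry over. Pictures are saved under pics/ and viewed, and the job is handed in when it is done.

Besides the shell and the picture viewer there is one more tool, called after ">>>" in YAML: its name, and indented under it one key for each argument. apply_moves: Moves the arm, as the interface text tells. Its arguments: {"type":"object","properties":{"moves":{"type":"array","items":{"type":"array","items":{"type":"number"}}},"newtons":{"type":"number"}},"required":["moves"]}

```bash
ls; mkdir -p pics
cat > h.py <<'E'
import numpy as np, cv2
from station import arm, eyes, job, outline_of
def grab(n,save=None):
    f=eyes.grab_frame(n)
    if save: cv2.imwrite('pics/'+save+'.png',cv2.cvtColor(f['color'],cv2.COLOR_RGB2BGR))
    return f
def cloud(f):
    K=f['camera_matrix'];k1=f['k1'];z=f['z_map']
    v,u=np.mgrid[0:480,0:640]
    a=(u-K[0,2])/K[0,0];b=(v-K[1,2])/K[1,1]
    rd=np.hypot(a,b);r=rd.copy()
    for _ in range(20): r=rd/(1+k1*r*r)
    s=np.where(rd>1e-9,r/np.maximum(rd,1e-9),1);a=a*s;b=b*s
    P=np.stack([a*z,-b*z,-z,np.ones_like(z)],-1)@np.array(f['extrinsics']).T
    P=P[...,:3];P[z<=0]=np.nan
    return P
E
python3 - <<'E'
from h import *
print(arm.get_state())
for n in ('scene','top','wrist'):
    f=grab(n,n+'0'); print(n,f['camera_matrix'],f['k1'],f['extrinsics'])
E
```

```text
pics
{'t': 0.0, 'q': array([ 1.57612024e+00,  3.59369298e-01,  1.10760790e-02, -3.48882127e-04,
       -1.22409391e+00, -2.88125249e-01]), 'qd': array([ 1.13527195e-03,  7.08691008e-04, -2.88174303e-04,  1.38212042e-03,
       -2.71248470e-04,  5.67582034e-06]), 'joint_efforts': array([ 2.82479086e-04, -5.82724750e+01,  2.93055439e+01,  6.99741125e+00,
        6.92023285e-03, -1.56121405e-04]), 'eef_pos': array([0.1882302 , 0.64772399, 0.22564178]), 'ee_rot': array([ 3.13997423e+00, -1.37622774e-04, -2.82920033e-01]), 'force': array([ 0.00289012,  0.66636377, -0.64770141]), 'moment': array([ 0.0004931 , -0.01688542, -0.03175311]), 'width': 0.08760168400367353}
scene [[498.91432538   0.         311.87295202]
 [  0.         498.91432538 237.04083376]
 [  0.           0.           1.        ]] -0.12728782088152474 [[-0.86149148 -0.41947008  0.28614206  0.859686  ]
 [ 0.50762366 -0.69784798  0.50529835  0.72744481]
 [-0.01227388  0.5805627   0.81412303  0.88797009]
 [ 0.          0.          0.          1.        ]]
top [[579.72389936   0.         327.59685772]
 [  0.         579.72389936 239.65833277]
 [  0.           0.           1.        ]] -0.17542547141149134 [[-0.00278996  0.9969863  -0.07752769  0.49164682]
 [-0.99943627 -0.00537385 -0.03313999  0.234805  ]
 [-0.03345673  0.07739153  0.99643926  1.31301328]
 [ 0.          0.          0.          1.        ]]
wrist [[407.25081508   0.         318.70272725]
 [  0.         407.25081508 233.20412393]
 [  0.           0.           1.        ]] -0.09482849826005467 [[-0.27957903  0.92100183  0.27127695  0.26107008]
 [-0.96011923 -0.26894367 -0.07642225  0.62713685]
 [ 0.00257319 -0.28182428  0.95946259  0.3835868 ]
 [ 0.          0.          0.          1.        ]]
```

View pics/scene0.png

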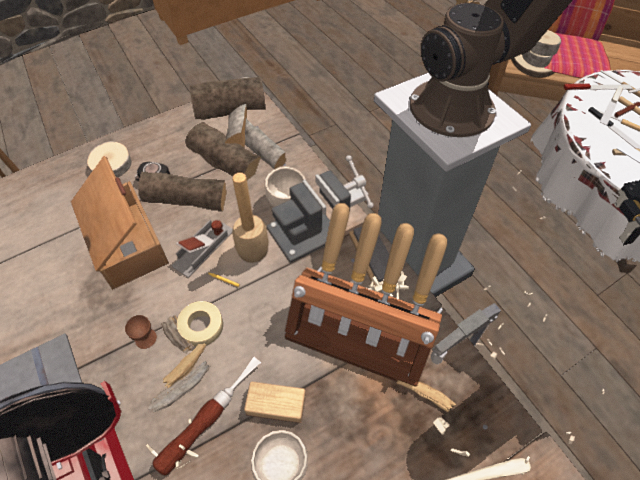

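View pics/top0.png

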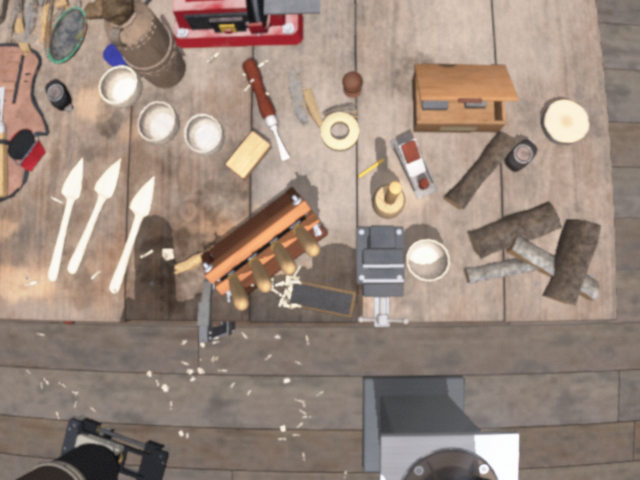

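View pics/wrist0.png

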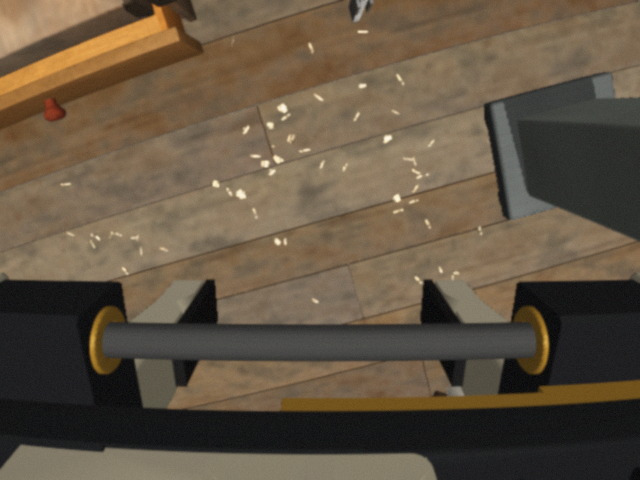

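The scene view shows the clamp with four handles at pixels about (335,235), (367,245), (397,260) and (430,270). In the top view the row runs from (237,292) on the robot's left to (308,237). The bowl is at (428,260), the vice at (382,260), and the mallet at (390,198). Next I'll fit the clamp pose from the depth points.

```bash
cat > fit.py <<'E'
from h import *
from scipy.optimize import least_squares
def handle_pts(f,thr=.4):
    P=cloud(f); M=np.zeros((480,640),bool); out=[]
    for d in outline_of('mid_a',f):
        if d['score']<thr: continue
        print('  h',round(d['score'],2),[int(x) for x in d['extent']],d['region'].sum())
        M|=d['region']
    M=cv2.erode(M.astype(np.uint8),np.ones((3,3)))>0
    p=P[M]; return p[np.isfinite(p).all(1)]
TH=0.5585
Y=np.array([.084,.028,-.028,-.084])
def resid(v,p):
    x,y,yaw,dz=v
    c,s=np.cos(yaw),np.sin(yaw)
    q=np.c_[(p[:,0]-x)*c+(p[:,1]-y)*s,-(p[:,0]-x)*s+(p[:,1]-y)*c,p[:,2]-dz]
    a=np.array([-np.sin(TH),0,np.cos(TH)])
    best=None
    R=[]
    for yy in Y:
        d=q-np.array([-.033,yy,.188]); t=d@a
        r=np.linalg.norm(d-t[:,None]*a,axis=1); 
        R.append(np.where((t>-.012)&(t<.053),r-.0142,np.where((t<-.07)|(t>.07),.02,0)+0*r) )
        R[-1]=np.where((t>-.012)&(t<.053),r-.0142,(r-.0125)*.3)
    R=np.array(R); i=np.abs(R).argmin(0)
    return R[i,np.arange(len(p))]
def fit(p,x0,wz=.002):
    f=lambda v:np.r_[resid(v,p),(v[3])/wz*.001*np.sqrt(len(p))]
    return least_squares(f,x0,loss='soft_l1',f_scale=.002)
E
python3 - <<'E'
from fit import *
pp=[]
for n in ('scene','top'):
    f=grab(n); p=handle_pts(f); pp.append(p); print(n,len(p),p.mean(0),p.min(0),p.max(0))
    P=cloud(f)
    for nm in ('bowl','mallet','rack','whetstone','block_plane'):
        for d in outline_of(nm,f)[:2]:
            q=P[d['region']];q=q[np.isfinite(q).all(1)]
            print(nm,round(d['score'],2),[int(x) for x in d['extent']],np.round(np.percentile(q,[2,50,98],axis=0),3).tolist())
np.savez('hp.npz',a=pp[0],b=pp[1])
for name,p in (('scene',pp[0]),('top',pp[1]),('both',np.r_[pp[0],pp[1]])):
    best=None
    for yaw in np.arange(.2,1.1,.15):
      for dx in np.arange(-.06,.1,.02):
       for dy in np.arange(-.04,.08,.02):
        q=p[::max(1,len(p)//300)]
        c=np.mean(np.minimum(np.abs(resid([p[:,0].mean()+dx,p[:,1].mean()+dy,yaw,0],q)),.01))
        if best is None or c<best[0]: best=(c,[p[:,0].mean()+dx,p[:,1].mean()+dy,yaw,0])
    r=fit(p,best[1]); e=resid(r.x,p); print(name,best[0],r.x,'med',np.median(np.abs(e)),np.median(e))
E
```

```text
h 0.94 [413, 234, 449, 299] 1131
  h 0.85 [351, 216, 381, 283] 1052
  h 0.67 [320, 201, 349, 274] 1118
  h 0.65 [381, 221, 413, 292] 1136
scene 3646 [0.53324602 0.38509718 0.20114168] [0.45016622 0.29221991 0.14086275] [0.61628727 0.47619573 0.24592085]
bowl 0.94 [263, 168, 305, 203] [[0.505, 0.013, 0.007], [0.545, 0.03, 0.041], [0.593, 0.099, 0.068]]
bowl 0.49 [285, 267, 440, 386] [[0.505, 0.325, 0.013], [0.596, 0.435, 0.081], [0.697, 0.546, 0.129]]
mallet 0.82 [232, 173, 266, 262] [[0.648, 0.125, 0.01], [0.68, 0.155, 0.088], [0.708, 0.178, 0.235]]
rack 0.87 [283, 266, 440, 386] [[0.502, 0.323, 0.011], [0.595, 0.435, 0.081], [0.697, 0.548, 0.129]]
rack 0.69 [323, 203, 351, 273] [[0.55, 0.288, 0.136], [0.583, 0.318, 0.2], [0.614, 0.341, 0.242]]
whetstone 0.7 [349, 228, 387, 282] [[0.437, 0.221, 0.001], [0.476, 0.311, 0.03], [0.549, 0.365, 0.195]]
block_plane 0.98 [174, 218, 231, 276] [[0.7, 0.044, 0.002], [0.772, 0.088, 0.015], [0.829, 0.124, 0.062]]
  h 0.97 [229, 274, 251, 310] 528
  h 0.93 [249, 256, 271, 294] 480
  h 0.86 [294, 229, 319, 255] 413
  h 0.81 [269, 241, 294, 275] 525
[... 565 characters left out ...]
 0.224, 0.007], [0.462, 0.29, 0.028], [0.496, 0.359, 0.034]]
whetstone 0.42 [226, 274, 249, 310] [[0.446, 0.421, 0.138], [0.476, 0.443, 0.217], [0.511, 0.474, 0.243]]
block_plane 0.58 [392, 132, 438, 197] [[0.697, 0.036, -0.002], [0.759, 0.083, 0.019], [0.83, 0.124, 0.059]]
scene 0.0017769656495629708 [ 5.56509320e-01  4.00780689e-01  6.48236360e-01 -9.13000255e-11] med 0.0005520609542911839 -8.750688202834537e-05
top 0.002745799077109373 [ 5.60351531e-01  4.18963404e-01  8.27895115e-01 -9.92561399e-10] med 0.0016361607955382856 -0.00045319033700416743
both 0.0025556423254332024 [ 5.56271440e-01  4.01144718e-01  6.49415066e-01 -6.88144468e-05] med 0.0006034855964110186 -0.0001371462673806067
```

Run:
```python
from fit import *
d=np.load('hp.npz')
x0=[.5563,.401,.649,0]
for k in 'ab':
    for w in (.002,1):
        r=fit(d[k],x0,w); e=resid(r.x,d[k]); print(k,w,np.round(r.x,4),np.median(np.abs(e)),np.mean(np.abs(e)>.004))
    # per-handle
    q=d[k]; c,s=np.cos(x0[2]),np.sin(x0[2])
    yy=-(q[:,0]-x0[0])*s+(q[:,1]-x0[1])*c
    for Yk in Y:
        m=np.abs(yy-Yk)<.025; print(Yk,m.sum(),np.round([yy[m].min(),yy[m].max(),np.median(yy[m])],4))
v=x0;c,s=np.cos(v[2]),np.sin(v[2])
for i,yk in enumerate(Y):
    g=np.array([-.033-.035*np.sin(TH),yk,.188+.035*np.cos(TH)])
    print(i+1,np.round([v[0]+c*g[0]-s*g[1],v[1]+s*g[0]+c*g[1],g[2]],4))
```

```text
a 0.002 [ 0.5565  0.4008  0.6482 -0.    ] 0.000552062486408218 0.0010970927043335162
a 1 [ 0.5565  0.4008  0.6482 -0.    ] 0.0005522730663546398 0.0010970927043335162
0.084 926 [0.0703 0.0976 0.0838]
0.028 932 [0.0156 0.0419 0.0284]
-0.028 860 [-0.0406 -0.0148 -0.0267]
-0.084 928 [-0.0982 -0.0698 -0.0818]
b 0.002 [ 0.5557  0.402   0.6438 -0.    ] 0.0005965564441348242 0.0
b 1 [ 5.557e-01  4.020e-01  6.439e-01 -1.000e-04] 0.0005887397040097459 0.0
0.084 414 [0.0701 0.0957 0.0813]
0.028 365 [0.0162 0.0393 0.027 ]
-0.028 405 [-0.0402 -0.0146 -0.0278]
-0.084 307 [-0.0932 -0.0725 -0.083 ]
1 [0.4645 0.4368 0.2177]
2 [0.4983 0.3922 0.2177]
3 [0.5322 0.3475 0.2177]
4 [0.566  0.3029 0.2177]
```

>>> apply_moves:
  moves:
    - [-0.2,0,0,-0.01,-0.116]
    - [-0.2,0,0,-0.01,-0.116]
    - [-0.2,0,0,-0.01,-0.116]
    - [-0.2,0,0,-0.01,-0.116]
    - [-0.2,0,0,-0.01,-0.116]
    - [-0.2,0,0,-0.01,-0.116]
    - [-0.2,0,0,-0.01,-0.116]
    - [-0.2,0,0,-0.01,-0.117]

```text
t: 1.52
eef_pos: [0.1884, 0.6481, 0.3071]
ee_rot: [-3.142, 0.0, 0.652]
force: [-0.8, -0.1, -0.2]
width: 0.04
```

```bash
cat > to.py <<'E'
from h import *
from scipy.spatial.transform import Rotation as Ro
V=[.5561,.4014,.646]; TH=.5585; Y=[.084,.028,-.028,-.084]
def grip(i,along=.035,up=0,v=V):
    c,s=np.cos(v[2]),np.sin(v[2]); g=[-.033-along*np.sin(TH),Y[i-1],.188+along*np.cos(TH)+up-.019]
    return np.array([v[0]+c*g[0]-s*g[1],v[1]+s*g[0]+c*g[1],g[2]])
def st():
    s=arm.get_state(); print('t %.2f'%s['t'],'pos',np.round(s['eef_pos'],4),'rot',np.round(s['ee_rot'],4),'F',np.round(s['force'],2),'w %.4f'%s['width'],'q',np.round(s['q'],3)); return s
def delta(target,s=None):
    s=s or st(); R=Ro.from_euler('xyz',s['ee_rot']).as_matrix()
    d=R.T@(np.array(target)-s['eef_pos']); print('tool delta',np.round(d,4)); return d
E
python3 -c "
from to import *
delta(grip(1,up=.09))"
```

```text
t 1.52 pos [0.1884 0.6481 0.3071] rot [-3.1416  0.      0.6519] F [-0.77 -0.1  -0.23] w 0.0400 q [ 1.576  0.323  0.141 -0.    -1.388  0.647]
tool delta [0.0916 0.3349 0.0184]
```

>>> apply_moves:
  moves:
    - [-0.2,0.008,0.028,0,0]
    - [-0.2,0.008,0.028,0,0]
    - [-0.2,0.008,0.028,0,0]
    - [-0.2,0.008,0.028,0,0]
    - [-0.2,0.008,0.028,0,0]
    - [-0.2,0.008,0.028,0,0]
    - [-0.2,0.008,0.028,0,0]
    - [-0.2,0.008,0.028,0,0]
    - [-0.2,0.008,0.028,0,0]
    - [-0.2,0.008,0.028,0,0]
    - [-0.2,0.008,0.028,0,0]
    - [-0.2,0.004,0.028,0,0]

```text
t: 2.52
eef_pos: [0.4654, 0.4345, 0.3065]
ee_rot: [3.142, -0.0, 0.646]
force: [0.9, 0.3, 0.1]
width: 0.035
```

```bash
python3 -c "
from to import *
f=grab('wrist','w1')
delta(grip(1,up=.09))
f=grab('scene','s1')"
```

```text
t 2.57 pos [0.4678 0.4313 0.3067] rot [3.1403e+00 2.0000e-04 6.4410e-01] F [-0.09 -1.8   0.12] w 0.0348 q [ 1.052e+00  2.580e-01  4.900e-02  1.000e-03 -1.363e+00  1.163e+00]
tool delta [ 0.0009 -0.007   0.018 ]
```

View pics/w1.png

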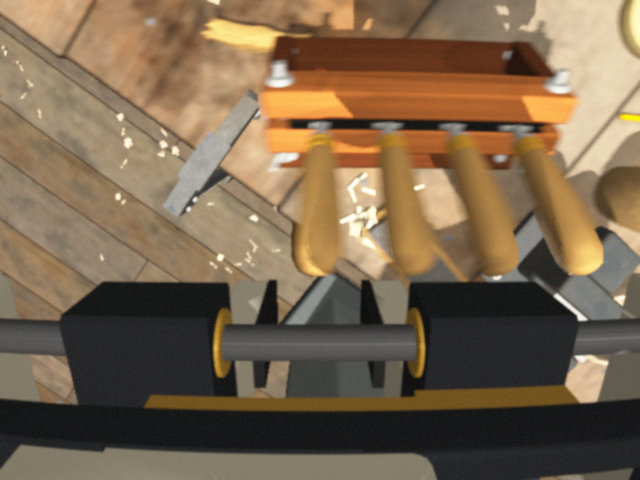

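View pics/s1.png

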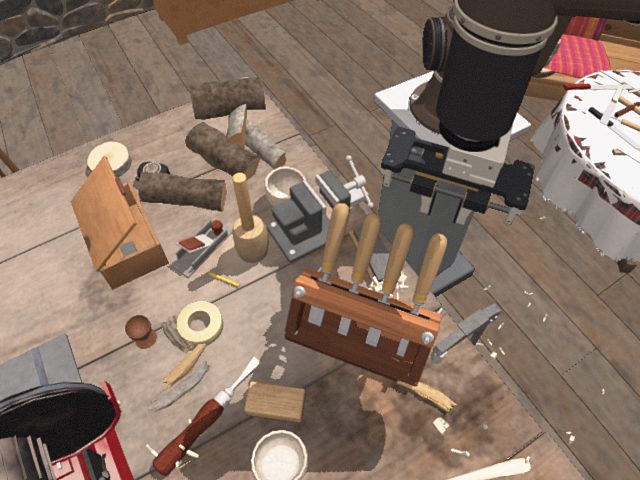

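The wrist view shows the handles at columns about 318, 408, 488 and 570, and the fingers straddle column 320, in line with handle 1. I'll check the fit against wrist depth.

```bash
python3 -c "
from to import *
import fit
f=grab('wrist')
p=fit.handle_pts(f,.3)
r=fit.fit(p,V+[0],1); print(r.x,np.median(np.abs(fit.resid(r.x,p))))
r=fit.fit(p,V+[0],.0001); print(r.x,np.median(np.abs(fit.resid(r.x,p))))
delta(grip(1,up=.09))"
```

```text
h 0.91 [506, 138, 601, 271] 5958
  h 0.63 [436, 134, 516, 272] 5808
  h 0.6 [287, 132, 332, 277] 5386
  h 0.58 [366, 130, 424, 277] 5634
[ 5.56458298e-01  4.01653553e-01  6.41869618e-01 -3.08920162e-05] 0.00035586796147400214
[ 5.56442229e-01  4.01641794e-01  6.41871190e-01 -3.09238701e-13] 0.0003560892289439059
t 2.72 pos [0.4647 0.4347 0.3066] rot [-3.1415 -0.      0.6445] F [-0.05 -0.03  0.73] w 0.0349 q [ 1.058  0.257  0.049 -0.    -1.362  1.157]
tool delta [ 0.0014 -0.0024  0.0179]
```

```bash
sed -i 's/^V=.*/V=[.5564,.4016,.642]; TH=.5585; Y=[.084,.028,-.028,-.084]/' to.py; python3 -c "
from to import *
delta(grip(1))"
```

```text
t 2.72 pos [0.4647 0.4347 0.3066] rot [-3.1415 -0.      0.6445] F [-0.05 -0.03  0.73] w 0.0349 q [ 1.058  0.257  0.049 -0.    -1.362  1.157]
tool delta [ 0.0021 -0.0026  0.1079]
```

>>> apply_moves:
  moves:
    - [-0.2,0.002,-0.0026,0,0.003]
    - [-0.2,0,0,0.01,0]
    - [-0.2,0,0,0.015,0]
    - [-0.2,0,0,0.015,0]
    - [-0.2,0,0,0,0]
    - [-0.2,0,0,0,0]

```text
t: 3.22
eef_pos: [0.4633, 0.4388, 0.2655]
ee_rot: [3.141, 0.002, 0.644]
force: [-0.9, 0.1, 0.6]
width: 0.0348
```

```bash
python3 -c "
from to import *
delta(grip(1))"
```

```text
t 3.22 pos [0.4633 0.4388 0.2655] rot [3.1407e+00 2.1000e-03 6.4450e-01] F [-0.86  0.12  0.55] w 0.0348 q [ 1.064  0.279 -0.014 -0.    -1.281  1.152]
tool delta [0.0009 0.0015 0.0668]
```

>>> apply_moves:
  moves:
    - [-0.2,0,0,0,0.002]
    - [-0.2,0,0,0,0]
    - [-0.2,0,0,0,0]
    - [-0.2,0,0,0,0]

```text
t: 3.55
eef_pos: [0.4643, 0.4389, 0.2673]
ee_rot: [-3.141, -0.001, 0.641]
force: [-0.0, -0.5, -0.2]
width: 0.0351
```

```bash
python3 -c "
from to import *
delta(grip(1))"
```

```text
t 3.55 pos [0.4643 0.4389 0.2673] rot [-3.1412e+00 -1.1000e-03  6.4130e-01] F [-0.03 -0.47 -0.2 ] w 0.0351 q [ 1.062  0.277 -0.012  0.    -1.281  1.15 ]
tool delta [-0.0002  0.001   0.0686]
```

>>> apply_moves:
  moves:
    - [-0.2,0,0.0008,0.008,0]
    - [-0.2,0,0,0.008,0]
    - [-0.2,0,0,0.008,0]
    - [-0.2,0,0,0.008,0]
    - [-0.2,0,0,0.004,0]
    - [-0.2,0,0,0,0]
    - [-0.2,0,0,0,0]

```text
t: 4.13
eef_pos: [0.4647, 0.4378, 0.2302]
ee_rot: [3.141, 0.001, 0.641]
force: [-0.2, -0.0, 0.3]
width: 0.0349
```

```bash
python3 -c "
from to import *
delta(grip(1))
f=grab('wrist','w2');delta(grip(1))"
```

```text
t 4.13 pos [0.4647 0.4378 0.2302] rot [3.1411e+00 6.0000e-04 6.4120e-01] F [-0.22 -0.02  0.34] w 0.0349 q [ 1.061  0.297 -0.068  0.    -1.206  1.151]
tool delta [ 0.0002 -0.0001  0.0315]
t 4.18 pos [0.4648 0.438  0.2307] rot [ 3.1414e+00 -1.0000e-04  6.4130e-01] F [-0.07 -0.4  -0.06] w 0.0352 q [ 1.061  0.297 -0.068  0.    -1.206  1.151]
tool delta [-0.     0.     0.032]
```

View pics/w2.png

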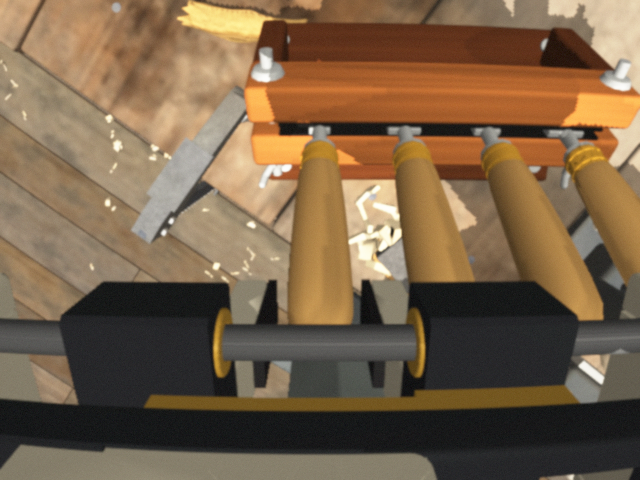

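Handle 1, at columns 288–352, sits centred between the pads at 277 and 362. I'll go down the rest of the way and grip.

>>> apply_moves:
  moves:
    - [-0.2,0,0,0.008,0]
    - [-0.2,0,0,0.008,0]
    - [-0.2,0,0,0.008,0]
    - [-0.2,0,0,0.008,0]
    - [-0.2,0,0,0,0]
    - [-0.2,0,0,0,0]
    - [-0.2,0,0,0,0]

```text
t: 4.77
eef_pos: [0.4648, 0.438, 0.1986]
ee_rot: [3.141, -0.0, 0.641]
force: [0.1, 1.2, 0.5]
width: 0.0352
```

```bash
python3 -c "
from to import *
delta(grip(1))"
```

```text
t 4.77 pos [0.4648 0.438  0.1986] rot [ 3.1414e+00 -1.0000e-04  6.4130e-01] F [0.07 1.17 0.5 ] w 0.0352 q [ 1.061  0.318 -0.113  0.    -1.14   1.151]
tool delta [-0.  0. -0.]
```

>>> apply_moves:
  moves:
    - [-0.5,0,0,0,0]
    - [-0.7,0,0,0,0]
    - [-1,0,0,0,0]
    - [-1,0,0,0,0]
    - [-1,0,0,0,0]
    - [-1,0,0,0,0]
  newtons: 45

```text
t: 5.27
eef_pos: [0.4651, 0.4378, 0.199]
ee_rot: [3.141, -0.001, 0.641]
force: [4.4, -3.0, 2.1]
width: 0.0285
```

```bash
python3 -c "
from to import *
delta(grip(1))"
```

```text
t 5.27 pos [0.4651 0.4378 0.199 ] rot [ 3.1411e+00 -7.0000e-04  6.4110e-01] F [ 4.44 -3.01  2.11] w 0.0285 q [ 1.061e+00  3.170e-01 -1.130e-01  1.000e-03 -1.140e+00  1.151e+00]
tool delta [-0.0001 -0.0004  0.0003]
```

>>> apply_moves:
  moves:
    - [-1,-0.0005,0,-0.0008,0]
    - [-1,-0.0005,0,-0.0008,0]
    - [-1,0,0,0,0]
    - [-1,0,0,0,0]

```text
t: 5.6
eef_pos: [0.4647, 0.4375, 0.1998]
ee_rot: [3.141, -0.001, 0.641]
force: [7.9, -0.8, -4.1]
width: 0.0284
```

```bash
cat >> to.py <<'E'
def ax(i,along=.035,n=1):
    s=st(); v=V; a=np.array([-np.sin(TH)*np.cos(v[2]),-np.sin(TH)*np.sin(v[2]),np.cos(TH)])
    d=s['eef_pos']-grip(i,along); print('AX F %.2f'%(s['force']@a),'F lateral',np.round(s['force']-(s['force']@a)*a,2),'disp mm %.2f'%(d@a*1e3),'perp',np.round((d-(d@a)*a)*1e3,2))
E
python3 -c "
from to import *
ax(1)"
```

```text
t 5.60 pos [0.4647 0.4375 0.1998] rot [ 3.1412e+00 -1.0000e-03  6.4090e-01] F [ 7.87 -0.85 -4.13] w 0.0284 q [ 1.061e+00  3.160e-01 -1.140e-01  1.000e-03 -1.141e+00  1.150e+00]
AX F -6.57 F lateral [ 5.08 -2.93  1.44] disp mm 1.16 perp [ 0.36 -0.18  0.11]
```

>>> apply_moves:
  moves:
    - [-1,-0.0005,0,-0.0008,0]
    - [-1,-0.0005,0,-0.0008,0]
    - [-1,0,0,0,0]
    - [-1,0,0,0,0]

```text
t: 5.93
eef_pos: [0.4642, 0.4371, 0.2006]
ee_rot: [3.141, -0.001, 0.641]
force: [12.0, 1.3, -10.9]
width: 0.0284
```

```bash
python3 -c "
from to import *
ax(1)"
```

```text
t 5.93 pos [0.4642 0.4371 0.2006] rot [ 3.1412e+00 -1.2000e-03  6.4070e-01] F [ 12.02   1.35 -10.92] w 0.0284 q [ 1.061e+00  3.140e-01 -1.140e-01  1.000e-03 -1.142e+00  1.150e+00]
AX F -14.79 F lateral [ 5.74 -3.35  1.62] disp mm 2.17 perp [ 0.34 -0.18  0.1 ]
```

>>> apply_moves:
  moves:
    - [-1,-0.0004,0,-0.0006,0]
    - [-1,0,0,0,0]
    - [-1,0,0,0,0]
    - [-1,0,0,0,0]
    - [-1,0,0,0,0]
    - [-1,0,0,0,0]
    - [-1,0,0,0,0]
    - [-1,0,0,0,0]

```text
t: 6.6
eef_pos: [0.4641, 0.437, 0.2009]
ee_rot: [3.141, -0.001, 0.641]
force: [12.7, 1.1, -11.8]
width: 0.0285
```

```bash
python3 -c "
from to import *
ax(1)"
```

```text
t 6.60 pos [0.4641 0.437  0.2009] rot [ 3.1412e+00 -1.3000e-03  6.4070e-01] F [ 12.71   1.09 -11.8 ] w 0.0285 q [ 1.062e+00  3.130e-01 -1.140e-01  1.000e-03 -1.142e+00  1.149e+00]
AX F -15.75 F lateral [ 6.03 -3.91  1.55] disp mm 2.52 perp [ 0.32 -0.18  0.09]
```

>>> apply_moves:
  moves:
    - [-1,-0.0003,0,-0.0005,0]
    - [-1,0,0,0,0]
    - [-1,0,0,0,0]
    - [-1,0,0,0,0]
    - [-1,0,0,0,0]
    - [-1,0,0,0,0]
    - [-1,0,0,0,0]

```text
t: 7.18
eef_pos: [0.4639, 0.4369, 0.2012]
ee_rot: [3.141, -0.001, 0.641]
force: [13.8, 2.1, -13.2]
width: 0.0279
```

```bash
python3 -c "
from to import *
ax(1)"
```

```text
t 7.18 pos [0.4639 0.4369 0.2012] rot [ 3.1412e+00 -1.3000e-03  6.4060e-01] F [ 13.76   2.13 -13.23] w 0.0279 q [ 1.062e+00  3.130e-01 -1.140e-01  1.000e-03 -1.142e+00  1.149e+00]
AX F -17.74 F lateral [ 6.23 -3.5   1.81] disp mm 2.82 perp [ 0.32 -0.21  0.08]
```

>>> apply_moves:
  moves:
    - [-1,0.0009,0,0.0014,0]
    - [-1,0.0009,0,0.0014,0]
    - [-1,0.0009,0,0.0015,0]
    - [-1,0,0,0,0]
    - [-1,0,0,0,0]

```text
t: 7.6
eef_pos: [0.4651, 0.4378, 0.199]
ee_rot: [3.141, -0.001, 0.641]
force: [3.6, -3.3, 2.4]
width: 0.0283
```

```bash
python3 -c "
from to import *
ax(1)"
```

```text
t 7.60 pos [0.4651 0.4378 0.199 ] rot [ 3.1411e+00 -7.0000e-04  6.4120e-01] F [ 3.62 -3.35  2.38] w 0.0283 q [ 1.061e+00  3.170e-01 -1.130e-01  1.000e-03 -1.140e+00  1.151e+00]
AX F 1.54 F lateral [ 4.28 -2.86  1.07] disp mm 0.23 perp [ 0.4  -0.13  0.15]
```

>>> apply_moves:
  moves:
    - [-0.2,0,0,0,0]
    - [-0.2,0,0,0,0]
    - [-0.2,0,0,0,0]
    - [-0.2,0,0,0,0]
    - [-0.2,0,0,-0.01,0]
    - [-0.2,0,0,-0.01,0]
    - [-0.2,0,0,-0.01,0]
    - [-0.2,0,0,-0.01,0]
    - [-0.2,0,0,-0.014,0]
    - [-0.2,0,0,-0.014,0]
    - [-0.2,0,0,0,0]
    - [-0.2,0,0,0,0]

```text
t: 8.6
eef_pos: [0.4649, 0.4385, 0.2684]
ee_rot: [-3.14, -0.003, 0.641]
force: [-0.8, 0.6, -0.9]
width: 0.035
```

```bash
python3 -c "
from to import *
import fit
f=grab('wrist','w3')
p=fit.handle_pts(f,.3)
r=fit.fit(p,V+[0],1); print(r.x,np.median(np.abs(fit.resid(r.x,p))))
ax(1)
delta(grip(2))"
```

```text
h 0.93 [536, 141, 640, 301] 7644
  h 0.9 [383, 135, 457, 292] 6562
  h 0.64 [291, 137, 346, 309] 7507
[ 5.56557514e-01  4.01785899e-01  6.42938984e-01 -1.38121312e-05] 0.0003295685243134146
t 8.70 pos [0.4644 0.4378 0.2665] rot [-3.1413e+00  2.0000e-04  6.4110e-01] F [ 0.01  0.51 -0.25] w 0.0352 q [ 1.061  0.277 -0.013 -0.    -1.28   1.151]
AX F -0.38 F lateral [-0.15  0.39  0.07] disp mm 57.76 perp [24.12 18.12 18.85]
t 8.70 pos [0.4644 0.4378 0.2665] rot [-3.1413e+00  2.0000e-04  6.4110e-01] F [ 0.01  0.51 -0.25] w 0.0352 q [ 1.061  0.277 -0.013 -0.    -1.28   1.151]
tool delta [0.0005 0.0561 0.0678]
```

>>> apply_moves:
  moves:
    - [-0.2,0,0.008,0,0]
    - [-0.2,0,0.014,0,0]
    - [-0.2,0,0.014,0,0]
    - [-0.2,0.0004,0.014,0,0]
    - [-0.2,0,0.0063,0,0]
    - [-0.2,0,0,0.008,0]
    - [-0.2,0,0,0.008,0]
    - [-0.2,0,0,0.004,0]
    - [-0.2,0,0,0,0]
    - [-0.2,0,0,0,0]

```text
t: 9.53
eef_pos: [0.4983, 0.3932, 0.2459]
ee_rot: [3.141, 0.001, 0.642]
force: [-0.5, -0.3, -0.7]
width: 0.0349
```

```bash
python3 -c "
from to import *
delta(grip(2))"
```

```text
t 9.53 pos [0.4983 0.3932 0.2459] rot [3.1412e+00 1.1000e-03 6.4180e-01] F [-0.52 -0.34 -0.69] w 0.0349 q [ 0.975  0.283 -0.053  0.    -1.237  1.237]
tool delta [0.0001 0.0001 0.0472]
```

>>> apply_moves:
  moves:
    - [-0.2,0,0,0.008,0]
    - [-0.2,0,0,0.01,0]
    - [-0.2,0,0,0.01,0]
    - [-0.2,0,0,0.01,0]
    - [-0.2,0,0,0.01,0]
    - [-0.2,0,0,0,0]
    - [-0.2,0,0,0,0]

```text
t: 10.12
eef_pos: [0.4984, 0.3927, 0.1976]
ee_rot: [3.141, 0.002, 0.641]
force: [0.7, 0.2, 1.1]
width: 0.0348
```

```bash
python3 -c "
from to import *
delta(grip(2));ax(2)"
```

```text
t 10.12 pos [0.4984 0.3927 0.1976] rot [3.1409e+00 1.8000e-03 6.4130e-01] F [0.68 0.19 1.13] w 0.0348 q [ 0.974  0.313 -0.123  0.    -1.137  1.238]
tool delta [ 0.0002 -0.0004 -0.0011]
t 10.12 pos [0.4984 0.3927 0.1976] rot [3.1409e+00 1.8000e-03 6.4130e-01] F [0.68 0.19 1.13] w 0.0348 q [ 0.974  0.313 -0.123  0.    -1.137  1.238]
AX F 0.62 F lateral [0.94 0.38 0.61] disp mm -0.83 perp [-0.3  -0.75 -0.43]
```

>>> apply_moves:
  moves:
    - [-0.5,0,0,0,0]
    - [-0.7,0,0,0,0]
    - [-1,0,0,0,0]
    - [-1,0,0,0,0]
    - [-1,0,0,0,0]
    - [-1,0,0,0,0]
  newtons: 45

```text
t: 10.62
eef_pos: [0.499, 0.3931, 0.199]
ee_rot: [3.141, -0.001, 0.641]
force: [2.4, -1.8, 0.1]
width: 0.0284
```

```bash
python3 -c "
from to import *
ax(2)"
```

```text
t 10.62 pos [0.499  0.3931 0.199 ] rot [ 3.1414e+00 -9.0000e-04  6.4120e-01] F [ 2.4  -1.8   0.13] w 0.0284 q [ 0.974  0.312 -0.121  0.    -1.137  1.238]
AX F -0.33 F lateral [ 2.25 -1.9   0.42] disp mm -0.02 perp [ 0.69 -0.05  0.33]
```

>>> apply_moves:
  moves:
    - [-1,-0.0005,0,-0.0008,0]
    - [-1,-0.0005,0,-0.0008,0]
    - [-1,-0.0005,0,-0.0008,0]
    - [-1,-0.0005,0,-0.0008,0]
    - [-1,0,0,0,0]
    - [-1,0,0,0,0]

```text
t: 11.12
eef_pos: [0.4981, 0.3925, 0.2007]
ee_rot: [3.142, -0.001, 0.641]
force: [10.9, 1.9, -10.5]
width: 0.0283
```

```bash
python3 -c "
from to import *
ax(2)"
```

```text
t 11.12 pos [0.4981 0.3925 0.2007] rot [ 3.1415e+00 -1.4000e-03  6.4090e-01] F [ 10.87   1.86 -10.54] w 0.0283 q [ 9.750e-01  3.080e-01 -1.220e-01  1.000e-03 -1.139e+00  1.237e+00]
AX F -14.15 F lateral [ 4.87 -2.63  1.45] disp mm 2.04 perp [ 0.6  -0.05  0.28]
```

Force is 14 N at 2 mm, so I'll add about 1 mm to reach 18 N and hold.

>>> apply_moves:
  moves:
    - [-1,-0.0005,0,-0.0008,0]
    - [-1,0,0,0,0]
    - [-1,0,0,0,0]
    - [-1,0,0,0,0]
    - [-1,0,0,0,0]
    - [-1,0,0,0,0]
    - [-1,0,0,0,0]
    - [-1,0,0,0,0]

```text
t: 11.78
eef_pos: [0.4979, 0.3923, 0.2011]
ee_rot: [3.142, -0.002, 0.641]
force: [12.4, 3.0, -12.6]
width: 0.0284
```

```bash
python3 -c "
from to import *
ax(2)"
```

```text
t 11.78 pos [0.4979 0.3923 0.2011] rot [ 3.1416e+00 -1.5000e-03  6.4080e-01] F [ 12.45   2.96 -12.59] w 0.0284 q [ 9.750e-01  3.070e-01 -1.220e-01  1.000e-03 -1.140e+00  1.236e+00]
AX F -16.90 F lateral [ 5.28 -2.41  1.74] disp mm 2.53 perp [ 0.6  -0.04  0.29]
```

Handle 2 held at about 17 N, so it is sound. Returning it home, releasing, and moving to handle 3.

>>> apply_moves:
  moves:
    - [-1,0.001,0,0.0016,0]
    - [-1,0.001,0,0.0016,0]
    - [-1,0.0005,0,0.0008,0]
    - [-1,0,0,0,0]
    - [-1,0,0,0,0]
    - [-0.2,0,0,0,0]
    - [-0.2,0,0,0,0]
    - [-0.2,0,0,0,0]
    - [-0.2,0,0,0,0]
    - [-0.2,0,0,-0.01,0]
    - [-0.2,0,0,-0.01,0]
    - [-0.2,0,0,-0.01,0]

```text
t: 12.78
eef_pos: [0.4987, 0.3932, 0.23]
ee_rot: [3.142, -0.0, 0.641]
force: [0.2, -1.0, 0.0]
width: 0.0351
```

>>> apply_moves:
  moves:
    - [-0.2,0,0,-0.01,0]
    - [-0.2,0,0,-0.014,0]
    - [-0.2,0,0,-0.014,0]
    - [-0.2,0,0,0,0]
    - [-0.2,0,0.008,0,0]
    - [-0.2,0,0.014,0,0]
    - [-0.2,0,0.014,0,0]
    - [-0.2,0,0.014,0,0]
    - [-0.2,0,0.0062,0,0]
    - [-0.2,0,0,0,0]
    - [-0.2,0,0,0,0]
    - [-0.2,0,0,0,0]

```text
t: 13.78
eef_pos: [0.5323, 0.3479, 0.2664]
ee_rot: [-3.142, 0.0, 0.641]
force: [-0.4, 0.3, 0.4]
width: 0.0352
```

```bash
python3 -c "
from to import *
import fit
f=grab('wrist','w4')
p=fit.handle_pts(f,.3)
r=fit.fit(p,V+[0],1); print(r.x,np.median(np.abs(fit.resid(r.x,p))))
delta(grip(3))"
```

```text
h 0.8 [182, 138, 255, 291] 6678
  h 0.8 [289, 137, 347, 310] 7713
  h 0.76 [381, 142, 455, 292] 6573
  h 0.67 [79, 139, 177, 296] 7141
[ 5.56659580e-01  4.01629501e-01  6.40765999e-01 -9.42842046e-06] 0.00031803551378397667
t 13.88 pos [0.5321 0.3483 0.2665] rot [-3.1415e+00  1.0000e-04  6.4160e-01] F [-0.37  0.21 -1.25] w 0.0351 q [ 0.886  0.273 -0.019 -0.    -1.279  1.326]
tool delta [-0.0002 -0.0001  0.0678]
```

View pics/w4.png

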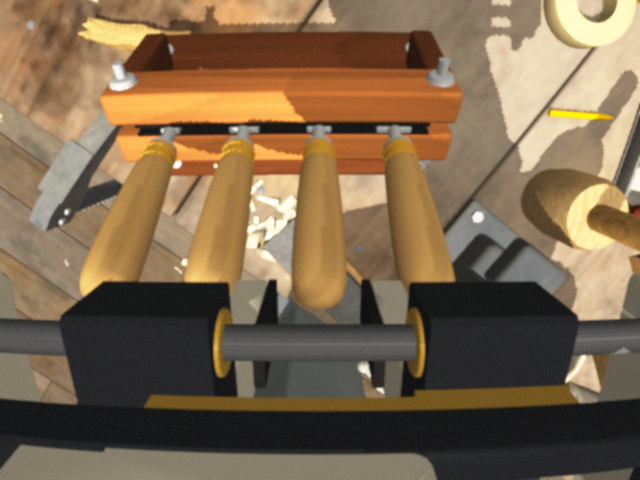

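Handles 1 and 2 look seated. Handle 3, at columns 292–345, is centred between the pads.

>>> apply_moves:
  moves:
    - [-0.2,0,0,0.008,0]
    - [-0.2,0,0,0.01,0]
    - [-0.2,0,0,0.01,0]
    - [-0.2,0,0,0.01,0]
    - [-0.2,0,0,0.01,0]
    - [-0.2,0,0,0.01,0]
    - [-0.2,0,0,0.01,0]
    - [-0.2,0,0,0,0]
    - [-0.2,0,0,0,0]
    - [-0.2,0,0,0,0]

```text
t: 14.72
eef_pos: [0.5326, 0.3482, 0.1989]
ee_rot: [3.141, -0.001, 0.641]
force: [-0.4, -0.2, 0.5]
width: 0.0352
```

```bash
python3 -c "
from to import *
delta(grip(3))"
```

```text
t 14.72 pos [0.5326 0.3482 0.1989] rot [ 3.1414e+00 -6.0000e-04  6.4130e-01] F [-0.36 -0.18  0.52] w 0.0352 q [ 0.885  0.313 -0.119  0.    -1.138  1.327]
tool delta [-0.0005 -0.0005  0.0002]
```

>>> apply_moves:
  moves:
    - [-0.5,0,0,0,0]
    - [-0.7,0,0,0,0]
    - [-1,0,0,0,0]
    - [-1,0,0,0,0]
    - [-1,0,0,0,0]
    - [-1,0,0,0,0]
  newtons: 45

```text
t: 15.22
eef_pos: [0.5324, 0.3481, 0.1992]
ee_rot: [3.142, -0.001, 0.641]
force: [-0.6, -0.7, 3.3]
width: 0.0282
```

```bash
python3 -c "
from to import *
ax(3)"
```

```text
t 15.22 pos [0.5324 0.3481 0.1992] rot [ 3.1416e+00 -8.0000e-04  6.4130e-01] F [-0.64 -0.69  3.32] w 0.0282 q [ 0.885  0.313 -0.119  0.    -1.138  1.327]
AX F 3.30 F lateral [0.76 0.36 0.52] disp mm 0.23 perp [ 0.66 -0.12  0.28]
```

>>> apply_moves:
  moves:
    - [-1,-0.0005,0,-0.0008,0]
    - [-1,-0.0005,0,-0.0008,0]
    - [-1,-0.0005,0,-0.0008,0]
    - [-1,-0.0005,0,-0.0008,0]
    - [-1,0,0,0,0]
    - [-1,0,0,0,0]
    - [-1,0,0,0,0]

```text
t: 15.8
eef_pos: [0.5307, 0.3469, 0.2016]
ee_rot: [-3.142, -0.0, 0.641]
force: [3.3, 1.3, -4.2]
width: 0.0283
```

```bash
python3 -c "
from to import *
ax(3)"
```

```text
t 15.80 pos [0.5307 0.3469 0.2016] rot [-3.1415 -0.      0.6412] F [ 3.33  1.31 -4.19] w 0.0283 q [ 0.886  0.308 -0.12  -0.    -1.143  1.326]
AX F -5.38 F lateral [ 1.04 -0.4   0.37] disp mm 3.44 perp [ 0.26 -0.29  0.02]
```

Drag is only 5 N at 3.4 mm of travel, so handle 3 has the worn catch. Drawing it off along its axis.

>>> apply_moves:
  moves:
    - [-1,-0.0013,0,-0.0021,0]
    - [-1,-0.0021,0,-0.0034,0]
    - [-1,-0.0026,0,-0.0042,0]
    - [-1,-0.0026,0,-0.0042,0]
    - [-1,-0.0026,0,-0.0042,0]
    - [-1,-0.0026,0,-0.0042,0]
    - [-1,-0.0026,0,-0.0042,0]
    - [-1,-0.0026,0,-0.0042,0]
    - [-1,-0.0026,0,-0.0042,0]
    - [-1,-0.0026,0,-0.0042,0]
    - [-1,-0.0026,0,-0.0042,0]
    - [-1,-0.0026,0,-0.0042,0]

```text
t: 16.8
eef_pos: [0.5069, 0.329, 0.2497]
ee_rot: [3.142, 0.0, 0.641]
force: [-0.1, 0.5, -0.5]
width: 0.0289
```

>>> apply_moves:
  moves:
    - [-1,-0.0026,0,-0.0042,0]
    - [-1,-0.0026,0,-0.0042,0]
    - [-1,-0.002,0,-0.01,0]
    - [-1,0,0,-0.02,0]
    - [-1,0,0,-0.02,0]
    - [-1,0,0,-0.02,0]
    - [-1,0,0,-0.02,0]
    - [-1,0,0,0,0]
    - [-1,0,0,0,0]

```text
t: 17.55
eef_pos: [0.5016, 0.3252, 0.3495]
ee_rot: [-3.141, -0.003, 0.641]
force: [0.3, -0.8, -1.7]
width: 0.0285
```

```bash
python3 -c "
from to import *
ax(3)
f=grab('wrist','w5')
f=grab('scene','s5')
P=cloud(f)
for nm in ('bowl',):
    for d in outline_of(nm,f)[:1]:
        q=P[d['region']];q=q[np.isfinite(q).all(1)]
        r=q[q[:,2]>.055]; c,R=cv2.minEnclosingCircle(r[:,:2].astype(np.float32)); print(d['score'],d['extent'],c,R,q.max(0),q.min(0))
f=grab('top','t5')
P=cloud(f)
for d in outline_of('bowl',f)[:1]:
        q=P[d['region']];q=q[np.isfinite(q).all(1)]
        r=q[q[:,2]>.05]; c,R=cv2.minEnclosingCircle(r[:,:2].astype(np.float32)); print(d['score'],d['extent'],c,R,q.max(0),q.min(0))
# height map around bowl
for x in np.arange(.44,.66,.015):
    print('%.3f'%x,[ (lambda m: int(1000*np.nanmax(P[...,2][m])) if m.any() else -1)((abs(P[...,0]-x)<.0075)&(abs(P[...,1]-y)<.0075)) for y in np.arange(.2,-.12,-.015)])
"
```

```text
t 17.55 pos [0.5016 0.3252 0.3495] rot [-3.141e+00 -2.900e-03  6.412e-01] F [ 0.26 -0.78 -1.68] w 0.0285 q [ 0.902  0.177  0.04   0.    -1.431  1.31 ]
AX F -1.29 F lateral [-0.28 -1.19 -0.59] disp mm 148.09 perp [32.59 23.9  25.25]
0.88 [268.3, 167.2, 304.3, 204.0] (0.5563976764678955, 0.07445181161165237) 0.06596626341342926 [0.59438501 0.13471733 0.10239618] [ 0.47546046 -0.03329123 -0.00483927]
0.83 [402.6, 241.2, 451.3, 281.1] (0.5446903705596924, 0.06143411993980408) 0.04877251014113426 [0.59426899 0.11014457 0.07140658] [ 0.49848299  0.00134051 -0.00840937]
0.440 [3, 6, 100, 100, 63, 5, 3, 9, 4, 5, 4, 4, 2, 2, 7, 3, 4, 4, 3, 2, 3, 2]
0.455 [5, 5, 98, 100, 62, 4, 4, 4, 4, 7, 4, 6, 7, 6, 5, 3, 5, 5, 4, 3, 2, 5]
0.470 [122, 124, 123, 125, 126, 122, 2, 4, 4, 3, 3, 3, 6, 3, 4, 4, 5, 3, 3, 3, 4, 3]
0.485 [122, 123, 124, 124, 126, 123, 1, 6, 5, 4, 3, 4, 4, 3, 4, 3, 3, 4, 4, 4, 3, 4]
0.500 [121, 122, 121, 122, 122, 123, 20, 48, 66, 64, 63, 65, 4, 6, 4, 53, 58, 58, 56, 57, 57, 29]
0.515 [27, 18, 20, 21, 19, 24, 24, 66, 65, 22, 23, 65, 65, 3, 3, 51, 53, 54, 58, 58, 59, 58]
0.530 [123, 122, 123, 124, 122, 123, 67, 63, 18, 9, 12, 22, 68, 6, 4, 37, 42, 43, 45, 52, 52, 58]
0.545 [124, 123, 122, 124, 124, 122, 69, 14, 11, 8, 12, 18, 66, 2, 3, 4, 6, 46, 41, 34, 36, 41]
0.560 [120, 123, 126, 123, 124, 124, 68, 70, 18, 9, 11, 27, 68, 5, 2, 4, 3, 50, 48, 45, 41, 81]
0.575 [20, 107, 108, 106, 105, 17, 63, 71, 71, 23, 24, 67, 67, 3, 4, 2, 46, 52, 51, 48, 50, 48]
0.590 [21, 105, 104, 105, 106, 19, 19, 64, 69, 70, 69, 64, 1, 5, 5, 2, 47, 47, 49, 51, 51, 52]
0.605 [25, 105, 106, 105, 105, 22, 25, 4, 2, 1, 3, 4, 4, 5, 4, 3, 33, 38, 42, 44, 50, 52]
0.620 [23, 104, 102, 102, 102, 23, 25, 2, 6, 3, 5, 4, 5, 5, 6, 3, 9, 29, 39, 41, 44, 46]
0.635 [6, 5, 8, 79, 83, 79, 3, 3, 2, 5, 5, 3, 3, 3, 5, 6, 5, 3, 3, 19, 34, 40]
0.650 [5, 5, 90, 91, 91, 89, 76, 4, 2, 6, 3, 4, 4, 5, 3, 58, 3, 3, 3, 2, 6, 4]
```

View pics/w5.png

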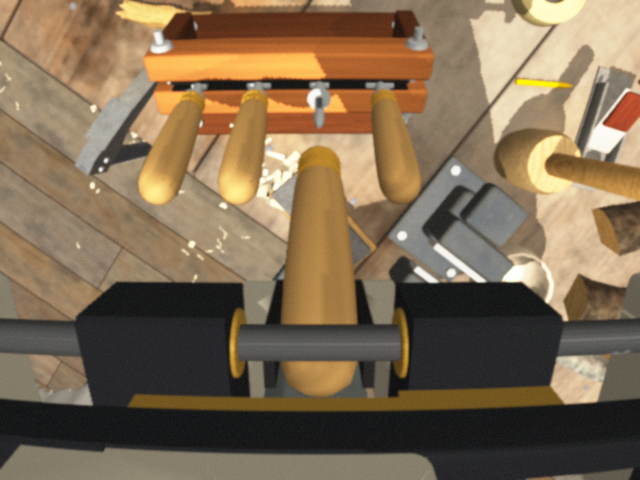

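View pics/s5.png

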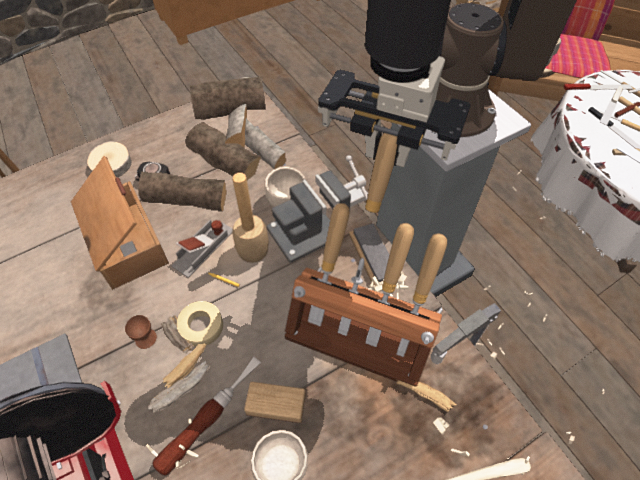

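Handle 3 is off: its bare tang shows at (318,100) and the handle is in the grip. In the height map the bowl is centred near (0.5455, 0.0595), the vice edge is at y≈0.12, and the scrap begins at y<−0.02. I'll carry it over with yaw 0, so the handle leans towards the robot.

>>> apply_moves:
  moves:
    - [-1,-0.009,0.0125,0,0]
    - [-1,-0.016,0.0225,0,0]
    - [-1,-0.02,0.028,0,0]
    - [-1,-0.02,0.028,0,0]
    - [-1,-0.02,0.028,0,0]
    - [-1,-0.02,0.028,0,0]
    - [-1,-0.02,0.028,0,0]
    - [-1,-0.018,0.026,0,0]
    - [-1,-0.0108,0.0158,0,0]
    - [-1,0,0,0,0.08]
    - [-1,0,0,0,0.12]
    - [-1,0,0,0,0.12]

```text
t: 18.8
eef_pos: [0.5073, 0.0579, 0.3474]
ee_rot: [3.141, 0.001, 0.314]
force: [0.5, 0.8, -0.2]
width: 0.0286
```

>>> apply_moves:
  moves:
    - [-1,0,0,0,0.12]
    - [-1,0,0,0,0.12]
    - [-1,0,0,0,0.08]
    - [-1,0,0,0.01,0]
    - [-1,0,0,0.02,0]
    - [-1,0,0,0.02,0]
    - [-1,0,0,0.02,0]
    - [-1,0,0,0.02,0]
    - [-1,0,0,0.01,0]
    - [-1,0,0,0,0]
    - [-1,0,0,0,0]

```text
t: 19.72
eef_pos: [0.5077, 0.0589, 0.2476]
ee_rot: [3.141, 0.001, 0.003]
force: [0.0, 0.1, -0.7]
width: 0.0284
```

```bash
python3 -c "
from to import *
f=grab('wrist','w6')
f=grab('scene','s6')
f=grab('top','t6')
delta([.508,.0595,.091])"
```

```text
t 19.87 pos [0.5085 0.0594 0.2489] rot [-3.141e+00 -2.000e-03  1.900e-03] F [ 0.5  -0.3  -0.02] w 0.0282 q [ 0.501  0.072 -0.308  0.    -1.189  1.072]
tool delta [-0.0008 -0.      0.1579]
```

View pics/w6.png

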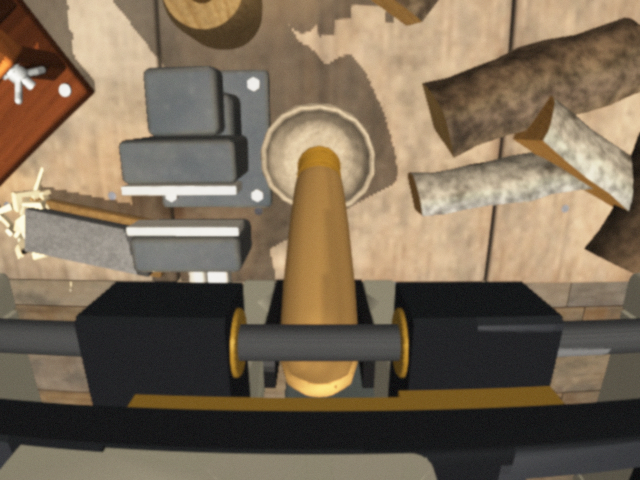

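View pics/s6.png

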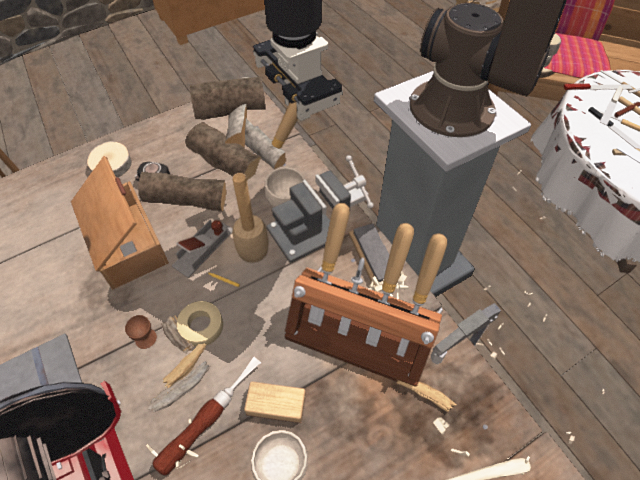

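The ferrule at (319,158) is over the bowl, whose centre is near (319,155). Lowering.

>>> apply_moves:
  moves:
    - [-1,0,0,0.01,0]
    - [-1,0,0,0.018,0]
    - [-1,0,0,0.02,0]
    - [-1,0,0,0.02,0]
    - [-1,0,0,0.02,0]
    - [-1,0,0,0.02,0]
    - [-1,0,0,0.016,0]
    - [-1,0,0,0.01,0]
    - [-1,0,0,0.006,0]
    - [-1,0,0,0.004,0]
    - [-1,0,0,0,0]
    - [-1,0,0,0,0]

```text
t: 20.87
eef_pos: [0.5083, 0.0594, 0.1043]
ee_rot: [-3.141, -0.001, 0.001]
force: [0.3, -0.5, -0.3]
width: 0.0284
```

```bash
python3 -c "
from to import *
f=grab('wrist','w7')
f=grab('scene','s7')
delta([.508,.0595,.091])
i=cv2.imread('pics/s7.png')[80:260,200:400]; cv2.imwrite('pics/s7c.png',cv2.resize(i,None,fx=3.3,fy=3.3))"
```

```text
t 20.97 pos [0.5084 0.0595 0.1045] rot [-3.141e+00 -1.500e-03  1.400e-03] F [-0.12  0.08 -0.94] w 0.0286 q [ 0.501  0.209 -0.509  0.    -0.852  1.071]
tool delta [-0.0004 -0.      0.0135]
```

View pics/s7c.png

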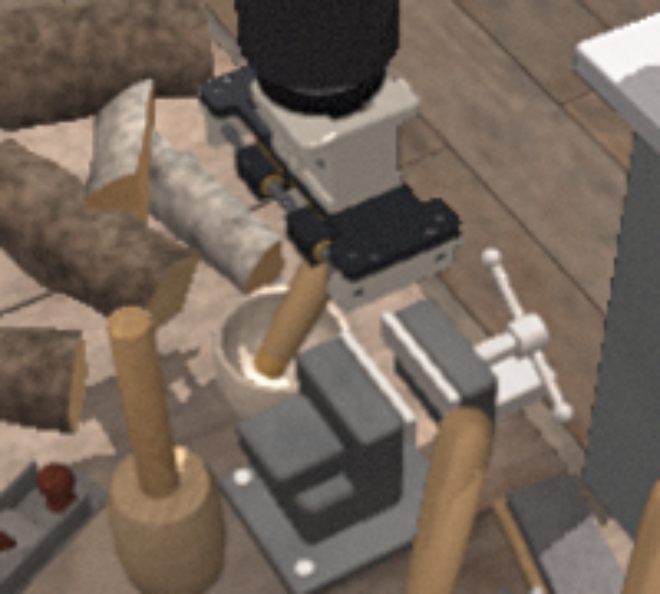

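View pics/w7.png

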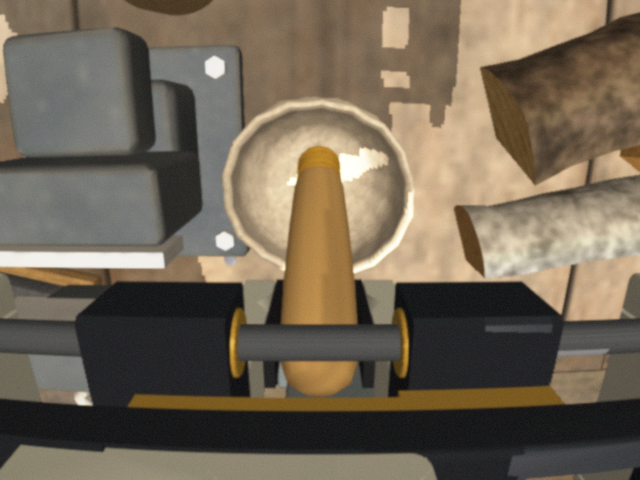

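The ferrule is inside the mouth and clear of the rim. I'll lower the last 14 mm slowly.

>>> apply_moves:
  moves:
    - [-1,0,0,0.004,0]
    - [-1,0,0,0.004,0]
    - [-1,0,0,0.003,0]
    - [-1,0,0,0.002,0]
    - [-1,0,0,0,0]
    - [-1,0,0,0,0]

```text
t: 21.47
eef_pos: [0.5077, 0.0591, 0.0904]
ee_rot: [3.141, 0.0, 0.001]
force: [-0.5, -0.3, -0.3]
width: 0.0282
```

```bash
python3 -c "
from to import *
delta([.508,.0595,.091])"
```

```text
t 21.47 pos [0.5077 0.0591 0.0904] rot [3.1413e+00 5.0000e-04 1.2000e-03] F [-0.46 -0.27 -0.33] w 0.0282 q [ 0.501  0.227 -0.525  0.    -0.82   1.071]
tool delta [ 0.0003 -0.0004 -0.0006]
```

>>> apply_moves:
  moves:
    - [-1,0,0,0.002,0]
    - [-1,0,0,0.001,0]
    - [-1,0,0,0,0]
    - [-1,0,0,0,0]

```text
t: 21.8
eef_pos: [0.5077, 0.0592, 0.0876]
ee_rot: [3.142, 0.0, 0.001]
force: [0.3, 0.4, -0.4]
width: 0.0284
```

```bash
python3 -c "
from to import *
delta([.508,.0595,.091])"
```

```text
t 21.80 pos [0.5077 0.0592 0.0876] rot [3.1415e+00 1.0000e-04 1.2000e-03] F [ 0.35  0.39 -0.45] w 0.0284 q [ 0.501  0.23  -0.528  0.    -0.812  1.071]
tool delta [ 0.0003 -0.0003 -0.0034]
```

Still no contact, and only a few mm remain. Releasing gently, then checking before I retreat.

>>> apply_moves:
  moves:
    - [-1,0,0,0.002,0]
    - [-1,0,0,0,0]
    - [-0.55,0,0,0,0]
    - [-0.45,0,0,0,0]
    - [-0.3,0,0,0,0]
    - [-0.1,0,0,0,0]
    - [0,0,0,0,0]
    - [0,0,0,0,0]
    - [0,0,0,0,0]
    - [0,0,0,0,0]

```text
t: 22.63
eef_pos: [0.5078, 0.0592, 0.0857]
ee_rot: [-3.142, -0.0, 0.001]
force: [-0.7, -0.0, -0.5]
width: 0.0438
```

```bash
python3 -c "
from to import *
st()
f=grab('wrist','w8')
f=grab('scene','s8')
i=cv2.imread('pics/s8.png')[80:260,200:400]; cv2.imwrite('pics/s8c.png',cv2.resize(i,None,fx=3.3,fy=3.3))"
```

```text
t 22.63 pos [0.5078 0.0592 0.0857] rot [-3.1416e+00 -1.0000e-04  1.2000e-03] F [-0.66 -0.01 -0.46] w 0.0438 q [ 0.501  0.233 -0.53   0.    -0.808  1.071]
```

View pics/s8c.png

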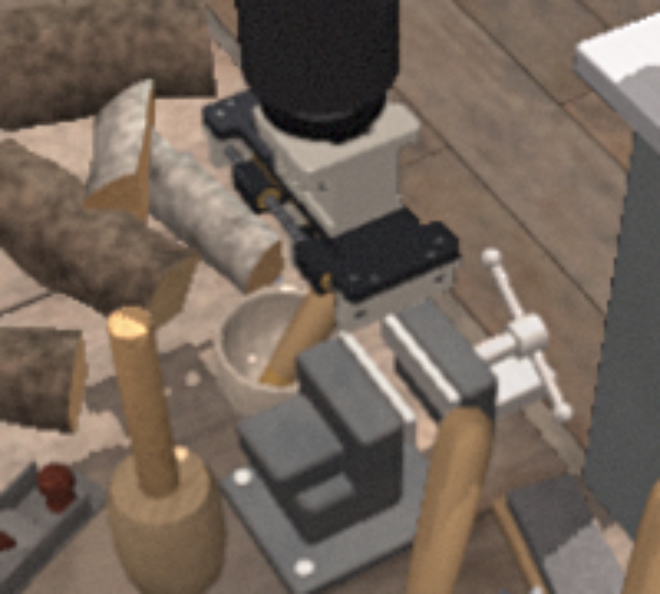

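View pics/w8.png

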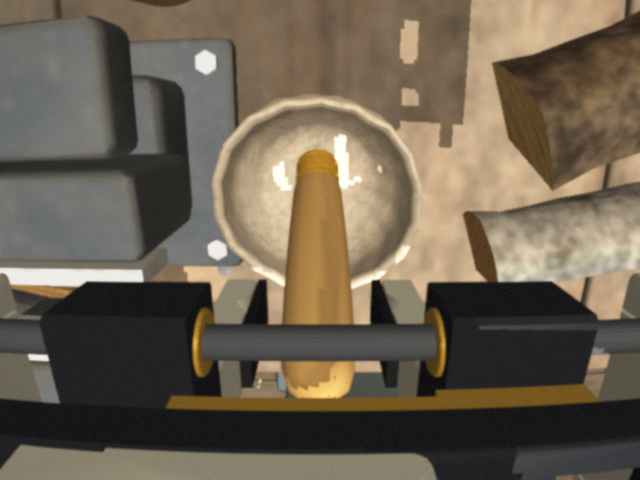

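The handle leans on the bowl rim and the pads have let go of it. Lifting straight up and going to handle 4.

>>> apply_moves:
  moves:
    - [0,0,0,-0.008,0]
    - [0,0,0,-0.015,0]
    - [0,0,0,-0.02,0]
    - [0,0,0,-0.03,0]
    - [0,0,0,-0.03,0]
    - [0,0,0,-0.03,0]
    - [0,0,0,-0.03,0]
    - [-0.2,0,0,-0.03,0]
    - [-0.2,0,0,-0.02,0]
    - [-0.2,0,0,-0.01,-0.1]
    - [-0.2,0,0,0,-0.12]
    - [-0.2,0,0,0,-0.12]

```text
t: 23.73
eef_pos: [0.5079, 0.0593, 0.3104]
ee_rot: [-3.141, -0.002, 0.347]
force: [0.4, 0.2, -0.4]
width: 0.0348
```

>>> apply_moves:
  moves:
    - [-0.2,0,0,0,-0.12]
    - [-0.2,0,0,0,-0.12]
    - [-0.2,0,0,0,-0.06]
    - [-0.2,0,0,0,0]
    - [-0.2,0,0,0,0]

```text
t: 24.15
eef_pos: [0.5077, 0.0591, 0.3092]
ee_rot: [3.141, -0.0, 0.639]
force: [0.3, -0.8, 0.3]
width: 0.0353
```

```bash
python3 -c "
from to import *
f=grab('top','t9')
P=cloud(f)
for nm in ('bowl','mid_a'):
    for d in outline_of(nm,f)[:5]:
        q=P[d['region']];q=q[np.isfinite(q).all(1)]
        print(nm,round(d['score'],2),[int(x) for x in d['extent']],np.round(np.percentile(q,[2,50,98],axis=0),3).tolist())
delta(grip(4,up=.07))"
```

```text
bowl 0.77 [405, 241, 448, 273] [[0.519, 0.023, 0.002], [0.562, 0.073, 0.015], [0.587, 0.108, 0.068]]
bowl 0.16 [203, 187, 325, 296] [[0.485, 0.299, 0.012], [0.581, 0.415, 0.103], [0.687, 0.539, 0.128]]
mid_a 0.86 [295, 227, 319, 254] [[0.549, 0.289, 0.013], [0.575, 0.311, 0.218], [0.613, 0.339, 0.243]]
mid_a 0.63 [419, 251, 431, 269] [[0.528, 0.051, 0.026], [0.545, 0.064, 0.049], [0.563, 0.073, 0.074]]
mid_a 0.59 [226, 275, 251, 309] [[0.446, 0.421, 0.068], [0.476, 0.443, 0.217], [0.509, 0.474, 0.243]]
t 24.30 pos [0.5077 0.0592 0.3089] rot [ 3.1415e+00 -2.0000e-04  6.3940e-01] F [-0.34 -0.   -0.23] w 0.0348 q [ 0.501  0.04  -0.206  0.    -1.324  1.71 ]
tool delta [ 0.1921 -0.1616  0.0402]
```

View pics/t9.png

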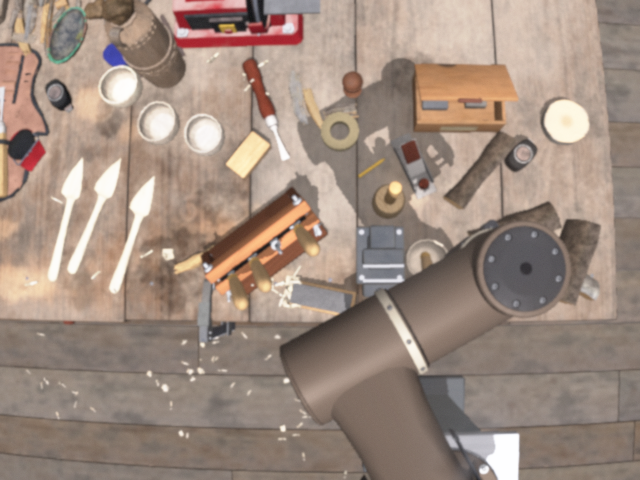

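>>> apply_moves:
  moves:
    - [-0.2,0.01,-0.0085,0,-0.002]
    - [-0.2,0.02,-0.017,0,0]
    - [-0.2,0.025,-0.021,0,0]
    - [-0.2,0.027,-0.0225,0,0]
    - [-0.2,0.027,-0.0225,0,0]
    - [-0.2,0.027,-0.0225,0,0]
    - [-0.2,0.025,-0.021,0,0]
    - [-0.2,0.02,-0.017,0,0]
    - [-0.2,0.011,-0.0096,0.015,0]
    - [-0.2,0,0,0.025,0]
    - [-0.2,0,0,0,0]
    - [-0.2,0,0,0,0]

```text
t: 25.3
eef_pos: [0.5638, 0.3036, 0.2673]
ee_rot: [3.141, 0.004, 0.643]
force: [0.4, -0.6, 0.2]
width: 0.0348
```

```bash
python3 -c "
from to import *
import fit
f=grab('wrist','w10')
p=fit.handle_pts(f,.3)
r=fit.fit(p,V+[0],1); print(r.x,np.median(np.abs(fit.resid(r.x,p))))
delta(grip(4))"
```

```text
h 0.72 [82, 136, 178, 294] 7134
  h 0.59 [293, 136, 353, 306] 7707
  h 0.57 [0, 141, 102, 299] 7652
[ 5.56755764e-01  4.01730511e-01  6.41762719e-01 -1.20755807e-05] 0.0003383781203165851
t 25.40 pos [0.565  0.3037 0.2701] rot [ 3.1411e+00 -1.3000e-03  6.4280e-01] F [-1.39 -0.14  0.38] w 0.0352 q [ 7.970e-01  2.800e-01 -2.000e-03  1.000e-03 -1.288e+00  1.416e+00]
tool delta [0.0001 0.0004 0.0714]
```

View pics/w10.png

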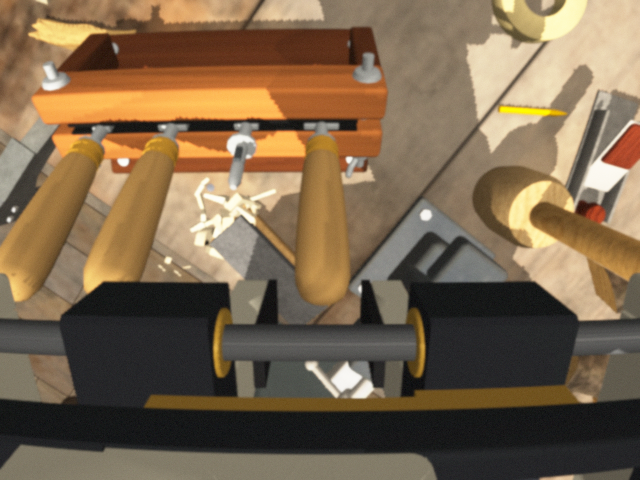

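Handle 4 is centred at column 323 and the pads at 320, so I'll shift about 0.8 mm in y and descend.

>>> apply_moves:
  moves:
    - [-0.2,0,0.0008,0.008,0]
    - [-0.2,0,0,0.01,0]
    - [-0.2,0,0,0.01,0]
    - [-0.2,0,0,0.004,0]
    - [-0.2,0,0,0,0]
    - [-0.2,0,0,0,0]
    - [-0.2,0,0,0,0]

```text
t: 25.98
eef_pos: [0.5652, 0.3031, 0.237]
ee_rot: [3.141, -0.0, 0.643]
force: [-0.7, 0.0, -0.5]
width: 0.0351
```

```bash
python3 -c "
from to import *
V[:]=[.5566,.4017,.642]
f=grab('wrist','w11')
delta(grip(4))"
```

```text
t 26.03 pos [0.5653 0.3032 0.2372] rot [ 3.1415e+00 -8.0000e-04  6.4330e-01] F [ 0.02 -0.14  0.44] w 0.0346 q [ 0.796  0.297 -0.052  0.    -1.22   1.418]
tool delta [ 0.0005 -0.0001  0.0385]
```

View pics/w11.png

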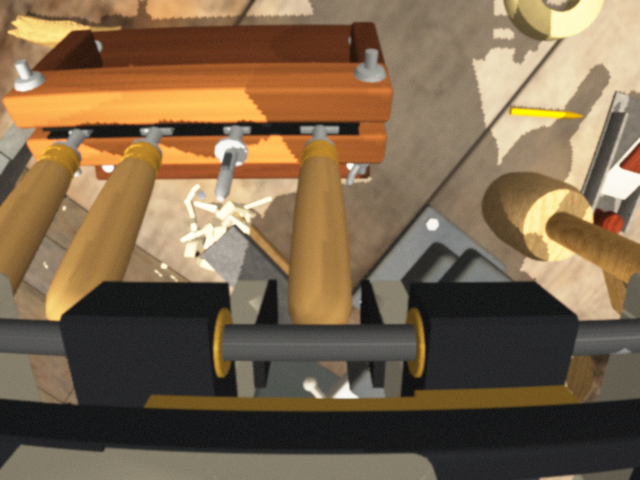

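The handle is centred (289–352 against pads at 277–362). Descending and gripping.

>>> apply_moves:
  moves:
    - [-0.2,0.0004,0,0.008,0.001]
    - [-0.2,0,0,0.01,0]
    - [-0.2,0,0,0.01,0]
    - [-0.2,0,0,0.0105,0]
    - [-0.2,0,0,0,0]
    - [-0.2,0,0,0,0]
    - [-0.5,0,0,0,0]
    - [-0.7,0,0,0,0]
    - [-1,0,0,0,0]
    - [-1,0,0,0,0]
    - [-1,0,0,0,0]
    - [-1,0,0,0,0]
  newtons: 45

```text
t: 27.03
eef_pos: [0.5657, 0.3031, 0.1985]
ee_rot: [3.141, -0.001, 0.642]
force: [3.3, -2.1, -0.7]
width: 0.0281
```

```bash
python3 -c "
from to import *
ax(4)"
```

```text
t 27.03 pos [0.5657 0.3031 0.1985] rot [ 3.1412e+00 -7.0000e-04  6.4210e-01] F [ 3.3  -2.1  -0.67] w 0.0281 q [ 7.960e-01  3.220e-01 -1.070e-01  1.000e-03 -1.141e+00  1.417e+00]
AX F -1.30 F lateral [ 2.75 -2.52  0.44] disp mm -0.16 perp [ 0.21 -0.4  -0.04]
```

>>> apply_moves:
  moves:
    - [-1,-0.0005,0,-0.0008,0]
    - [-1,-0.0005,0,-0.0008,0]
    - [-1,-0.0005,0,-0.0008,0]
    - [-1,-0.0005,0,-0.0008,0]
    - [-1,0,0,0,0]
    - [-1,0,0,0,0]

```text
t: 27.53
eef_pos: [0.5648, 0.3025, 0.2002]
ee_rot: [3.141, -0.001, 0.642]
force: [11.6, 0.1, -11.1]
width: 0.0285
```

```bash
python3 -c "
from to import *
ax(4)"
```

```text
t 27.53 pos [0.5648 0.3025 0.2002] rot [ 3.1415e+00 -1.4000e-03  6.4180e-01] F [ 11.61   0.09 -11.11] w 0.0285 q [ 0.796  0.319 -0.108  0.    -1.143  1.416]
AX F -14.37 F lateral [ 5.51 -4.47  1.08] disp mm 1.85 perp [ 0.16 -0.34 -0.05]
```

>>> apply_moves:
  moves:
    - [-1,-0.0006,0,-0.001,0]
    - [-1,0,0,0,0]
    - [-1,0,0,0,0]
    - [-1,0,0,0,0]
    - [-1,0,0,0,0]
    - [-1,0,0,0,0]
    - [-1,0,0,0,0]
    - [-1,0,0,0,0]

```text
t: 28.2
eef_pos: [0.5645, 0.3023, 0.2006]
ee_rot: [3.141, -0.001, 0.642]
force: [13.3, 0.7, -14.7]
width: 0.028
```

```bash
python3 -c "
from to import *
ax(4)"
```

```text
t 28.20 pos [0.5645 0.3023 0.2006] rot [ 3.1415e+00 -1.3000e-03  6.4170e-01] F [ 13.32   0.72 -14.69] w 0.0280 q [ 0.796  0.318 -0.108  0.    -1.144  1.416]
AX F -18.34 F lateral [ 5.54 -5.1   0.86] disp mm 2.42 perp [ 0.1  -0.37 -0.09]
```

Handle 4 held at 18 N. Back home, release, lift, and back off.

>>> apply_moves:
  moves:
    - [-1,0.001,0,0.0016,0]
    - [-1,0.001,0,0.0016,0]
    - [-1,0.0006,0,0.001,0]
    - [-1,0,0,0,0]
    - [-1,0,0,0,0]
    - [-0.2,0,0,0,0]
    - [-0.2,0,0,0,0]
    - [-0.2,0,0,0,0]
    - [-0.2,0,0,0,0]
    - [-0.2,0,0,-0.01,0]
    - [-0.2,0,0,-0.01,0]
    - [-0.2,0,0,-0.02,0]

```text
t: 29.2
eef_pos: [0.5645, 0.303, 0.2377]
ee_rot: [-3.141, 0.003, 0.642]
force: [0.4, 0.3, -0.5]
width: 0.0354
```

>>> apply_moves:
  moves:
    - [-0.2,0,0,-0.02,0]
    - [-0.2,0,0,-0.03,0]
    - [-0.2,0,0,-0.03,0]
    - [-0.2,0,-0.02,-0.02,0]
    - [-0.2,-0.005,-0.03,0,0]
    - [-0.2,-0.005,-0.03,0,0]
    - [-0.2,-0.005,-0.03,0,0]
    - [-0.2,-0.005,-0.03,0,0]
    - [-0.2,0,-0.03,0,0]
    - [-0.2,0,-0.02,0,0]
    - [-0.2,0,0,0,0]
    - [-0.2,0,0,0,0]

```text
t: 30.2
eef_pos: [0.4347, 0.4444, 0.3393]
ee_rot: [-3.141, -0.001, 0.644]
force: [0.2, -0.5, -1.4]
width: 0.0346
```

```bash
python3 -c "
from to import *
import fit
st()
f=grab('wrist','w12')
f=grab('scene','s12'); P=cloud(f)
a=np.array([-np.sin(TH),0,np.cos(TH)]);c,s=np.cos(.642),np.sin(.642)
for d in outline_of('mid_a',f)[:6]:
    q=P[d['region']];q=q[np.isfinite(q).all(1)];
    r=np.c_[(q[:,0]-V[0])*c+(q[:,1]-V[1])*s,-(q[:,0]-V[0])*s+(q[:,1]-V[1])*c,q[:,2]]-[-.033,0,.188]
    print(round(d['score'],2),[int(x) for x in d['extent']],np.round(np.percentile(q,[2,50,98],axis=0),3).tolist(),'axial 99.5pct mm',np.percentile(r@a,[1,99.5])*1000)
f=grab('top','t12'); P=cloud(f)
for nm in ('bowl','mid_a','mallet','block_plane','whetstone'):
    for d in outline_of(nm,f)[:5]:
        q=P[d['region']];q=q[np.isfinite(q).all(1)]
        print(nm,round(d['score'],2),[int(x) for x in d['extent']],np.round(np.percentile(q,[2,50,98],axis=0),3).tolist())
i=cv2.imread('pics/s12.png')[130:310,200:460]; cv2.imwrite('pics/s12c.png',cv2.resize(i,None,fx=3,fy=3))"
```

```text
t 30.20 pos [0.4347 0.4444 0.3393] rot [-3.1412e+00 -1.1000e-03  6.4440e-01] F [ 0.18 -0.54 -1.39] w 0.0346 q [ 1.11   0.222  0.074  0.    -1.422  1.105]
0.96 [379, 224, 413, 291] [[0.111, 0.07, -0.5], [0.516, 0.406, 0.198], [0.546, 0.43, 0.243]] axial 99.5pct mm [-322.12955594   62.22236792]
0.84 [274, 155, 310, 198] [[0.483, 0.048, 0.029], [0.519, 0.066, 0.087], [0.564, 0.075, 0.122]] axial 99.5pct mm [-45.31860257  65.34646035]
0.77 [413, 235, 450, 304] [[0.452, 0.425, 0.141], [0.483, 0.451, 0.201], [0.512, 0.475, 0.243]] axial 99.5pct mm [-62.98996213  61.89921702]
0.63 [325, 203, 350, 271] [[0.554, 0.294, 0.143], [0.584, 0.319, 0.202], [0.613, 0.34, 0.243]] axial 99.5pct mm [-60.22340364  61.78043446]
bowl 0.62 [400, 239, 451, 279] [[0.507, 0.016, -0.001], [0.553, 0.06, 0.018], [0.589, 0.107, 0.068]]
bowl 0.6 [295, 227, 320, 254] [[0.549, 0.289, 0.022], [0.575, 0.312, 0.218], [0.613, 0.341, 0.243]]
bowl 0.36 [228, 278, 247, 305] [[0.453, 0.42, 0.145], [0.473, 0.436, 0.231], [0.508, 0.476, 0.244]]
mid_a 0.96 [420, 253, 437, 291] [[0.478, 0.05, 0.032], [0.513, 0.063, 0.096], [0.558, 0.073, 0.122]]
mid_a 0.67 [249, 256, 270, 294] [[0.484, 0.377, 0.018], [0.514, 0.401, 0.211], [0.546, 0.43, 0.243]]
mid_a 0.59 [295, 225, 319, 255] [[0.549, 0.289, 0.121], [0.576, 0.312, 0.217], [0.612, 0.342, 0.243]]
mid_a 0.5 [226, 273, 249, 307] [[0.452, 0.401, 0.142], [0.474, 0.436, 0.229], [0.511, 0.476, 0.446]]
mallet 0.61 [374, 183, 406, 219] [[0.641, 0.112, 0.049], [0.665, 0.149, 0.087], [0.7, 0.176, 0.235]]
mallet 0.28 [202, 188, 324, 287] [[0.506, 0.298, 0.013], [0.589, 0.407, 0.103], [0.688, 0.539, 0.128]]
block_plane 0.71 [391, 130, 437, 201] [[0.695, 0.04, -0.001], [0.76, 0.083, 0.019], [0.832, 0.122, 0.06]]
block_plane 0.45 [205, 190, 326, 282] [[0.506, 0.299, 0.013], [0.589, 0.406, 0.104], [0.688, 0.538, 0.129]]
whetstone 0.61 [289, 280, 353, 317] [[0.426, 0.222, 0.001], [0.462, 0.287, 0.028], [0.496, 0.357, 0.034]]
```

View pics/s12c.png

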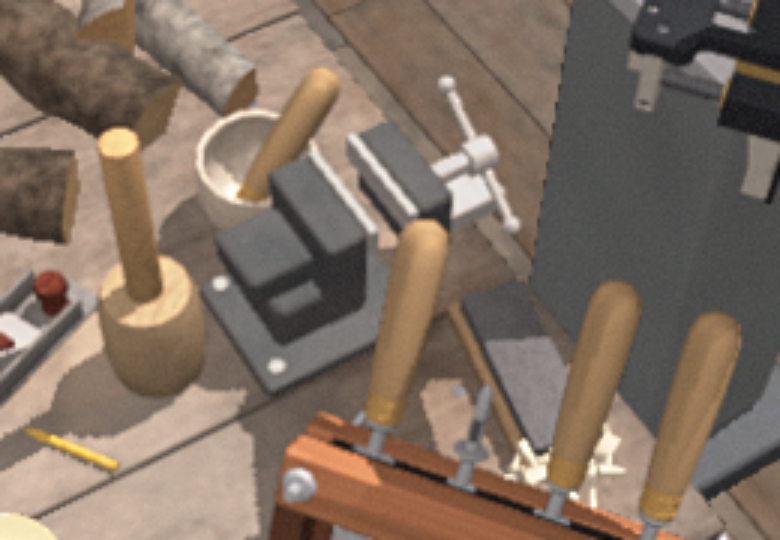

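View pics/t12.png

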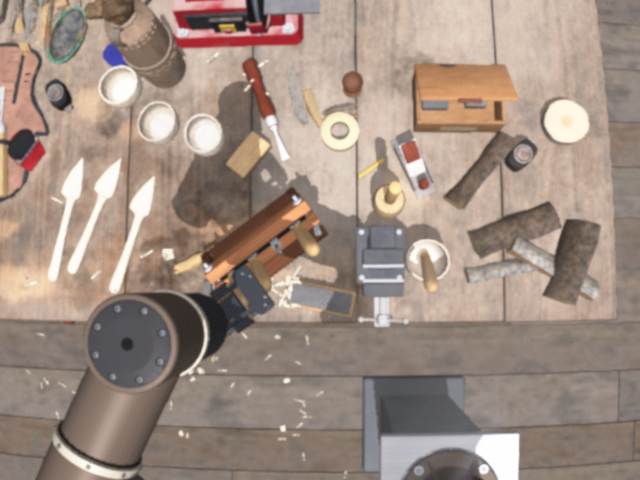

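All checks agree, so I'm handing the job in.

```bash
python3 -c "
from h import *
print(job.job_done(), arm.get_state()['t'])"
```

```text
the job is handed in; nothing more can be done
the job is handed in; nothing more can be done
```

I tugged all four handles from left to right, found handle 3 worn and stood it in the bowl, and handed the job in at about 30 s. No verdict was reported.

| Handle | Axial force | Travel | Result |
|---|---|---|---|
| 1 (left) | about 18 N | about 2.8 mm | held, put back home and released |
| 2 | about 17 N | about 2.5 mm | held, put back home and released |
| 3 | about 5 N drag | slid freely | worn; drawn off its tang, stands in the bowl |
| 4 (right) | about 18 N | about 2.4 mm | held, put back home and released |

Each pull on handles 1, 2 and 4 was held for at least half a second. The highest reading I took was 18.3 N.

**Last checks:**
- **Handles 1, 2 and 4:** their butts are at the home height, agreeing to about 0.5 mm.
- **Handle 3:** it leans on the rim of the upright bowl at roughly 42° from vertical. Its middle is about 27 mm from the bowl's axis and about 75 mm above the bench.
- **Mallet, whetstone and plane:** they read where they were at the start.
- **Gripper:** it is clear of everything, 0.34 m above the bench.

**Disagreements:** in the last pictures the networks gave a few low-scoring false matches, such as a handle reported as the bowl. I discounted these against the pictures; no other check disagreed.

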